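# Mount a lap, spacer and cap on a lapping spindle

### The job

Make the small lapping head ready for work: put the copper lap on the spindle post, hub up, and turn it under a light press until its notches drop over the drive pins and it sits flush on the seat; then slide the brass spacer down onto the lap's hub, and last push the black cap straight down over the post until it is fully home on the spacer. The lap is brittle, so never press it hard or force it round against the pins, and leave the block, tub and loupe where they are.

Things in the scene. Friction and masses are not known exactly. Their poses are not given: they have to be found in the camera images.
- seat (a point): Centre of the flat seat face of the fixed grey round lapping head, 30 mm above the bench; z up. The head's yaw is within 0.3 rad of 0; its +x points away from the robot. A braked steel spindle post, coaxial, stands here and does not turn by hand. Seated, the lap's underside lies flat on this face.
- pin_home (a point): On the seat face, 23 mm from the post's axis towards -x of the head. Two brass drive pins (6 mm thick, 7 mm high, flat tops) stand opposite each other on the 23 mm circle round the axis; one of them is up to 0.66 rad either way from this point. Their angle is NOT measured: find it by feel or by eye.
- post_tip (a point): Tip of the post, 80 mm above the seat. Going up from the seat the post is 18 mm in diameter to 50 mm, tapers to 14 mm at 55 mm, stays 14 mm to 72 mm, then is a cone to 6 mm at this tip. Three sprung balls, 66.5 mm above the seat, stand out of it to 18 mm and rub in the cap's bore; the other parts pass them freely.
- lap_mid (a point): Lap, on its axis half-way up (18 mm above its underside, 18 mm below its top); z up. Copper disc 66 mm in diameter, 12 mm thick, with an aluminium hub on top, 36 mm in diameter, 24 mm high, to grip; 20 mm bore right through. It lies hub up. Seated, this point is 18 mm above the seat; resting on the pins, about 7 mm higher. Keep its force on the head under 60 N.
- lap: The lap's own frame, origin at the centre of its underside. In the underside are four radial notches, 10 mm wide and 8 mm deep, from bore to rim, along its +x, +y, -x and -y; an opposite pair fits over the two drive pins. About 0.14 kg; brittle.
- spacer_mid (a point): Plain upright brass sleeve, on its axis half-way up (13 mm above its underside); outer diameter 32 mm, bore 20 mm, 26 mm high, about 0.06 kg; z along its bore. Seated on the lap's hub this point is 49 mm above the seat.
- cap_mid (a point): Black ribbed cap with a red top, on its axis half-way up (15.5 mm); 40 mm in diameter, 31 mm high, mouth down, blind bore 16 mm wide and 26 mm deep, 0.07 kg. Push fit: from 8 mm above home the post's balls resist it with about 10 N, then 7 N, until it meets the spacer (firm stop). Home, this point is 77.5 mm above the seat.
- spacer: The brass sleeve, origin at the centre of its underside.
- cap: The black cap, origin at the centre of its mouth.
- lap_head: The fixed lapping head with its spindle, foot 116 mm wide, origin at the centre of its foot on the bench.
- block: Steel bench block 52x52x20 mm, loose bystander, origin under its centre.
- tub: White lidded tub, 64 mm diameter, 46 mm high, loose bystander, origin under its centre.
- loupe: Small black and white folding loupe 27x58x20 mm, loose bystander, origin under its centre.
Not all that is in view belongs to the job. Leave any blue or purple look-alike of the lap alone.

How it is judged:
On the way, in this order (a step that is already met when the one before it is completed fails the run):
1. the lap sits flush on the seat with notches over the drive pins, before the spacer and cap go on (horizontal distance between lap_mid and seat below 0.003 m and z of lap_mid in the frame of seat between 0.015 and 0.02 m and angle between lap_mid's own z axis and vertical below 0.06 rad and not (horizontal distance between spacer_mid and seat below 0.03 m) and not (horizontal distance between cap_mid and seat below 0.03 m)), for 0.2 s.
2. the spacer stands on the hub, before the cap goes on (horizontal distance between lap_mid and seat below 0.003 m and z of lap_mid in the frame of seat between 0.015 and 0.02 m and angle between each of lap_mid, spacer_mid's own z axis and vertical below 0.06 rad and horizontal distance between spacer_mid and seat below 0.004 m and z of spacer_mid in the frame of seat between 0.046 and 0.051 m and not (horizontal distance between cap_mid and seat below 0.03 m)), for 0.2 s.
3. the cap is fully home on the spacer (horizontal distance between lap_mid and seat below 0.003 m and z of lap_mid in the frame of seat between 0.015 and 0.02 m and angle between each of lap_mid, spacer_mid, cap_mid's own z axis and vertical below 0.06 rad and horizontal distance between each of spacer_mid, cap_mid and seat below 0.004 m and z of spacer_mid in the frame of seat between 0.046 and 0.051 m and z of cap_mid in the frame of seat between 0.0745 and 0.0795 m), for 0.2 s.
At the end, for the whole second after the job is handed in: Lap, spacer and cap are stacked on the post in this order and at rest: each is within 2 mm of its fully seated height (centres 18, 49 and 77.5 mm above the seat), within 3 mm (spacer and cap 4 mm) of the post's axis and within 0.06 rad of upright (all of step 3 and linear speed of each of lap, spacer, cap below 0.02 m/s); the robot touches nothing.
It fails at once if the brittle lap is pressed or turned against the head and its pins with more than 60 N (contact force between lap and lap_head above 60 N).
It fails at once if the block is moved by more than 20 mm (distance of block from where it was at the start of the episode above 0.02 m).
It fails at once if the tub is moved by more than 20 mm (distance of tub from where it was at the start of the episode above 0.02 m).
It fails at once if the loupe is moved by more than 20 mm (distance of loupe from where it was at the start of the episode above 0.02 m).
It also fails if it takes over 72 s, if anything falls off the work surface, if the arm or the gripper's body presses on something with over 40 N, if the wrist force passes 120 N, or if a joint passes its speed limit or range.

### The arm

A 7-joint arm with a two-finger parallel gripper is mounted at the origin on a cart in front of the work surface, level with it; the furniture and walls round the work are solid. World frame = base frame: x ahead of the robot, y to its left, z up, the work surface at z = 0. Lengths are in m, angles in rad, forces in N, time in s.
With the tool pointing down it reaches from about 0.4 to 0.9 m from the base axis. Payload 5.5 kg.
Tool frame: the origin (TCP) lies at the very end of the fingers, on their centre line; the grasp point (between the pads) lies 19 mm behind it (grip_point_offset is the distance from the TCP to the grasp point, in m); z points along the fingers, y is the direction in which the jaws open and shut (so a half turn about z gives the same grasp; the last joint's range is limited). The gripper opens to 92 mm and grips with 3 to 60 N. Pads are 19 mm wide; open, the fingers measure 130 mm over their backs; the gripper's body (75 mm by 190 mm) begins 47 mm behind the grasp point.
Start: joints at [1.583, 0.501, -0.427, 1.55, 0.221, 1.138, -0.21], TCP at [0.161, -0.63, 0.227] pointing down, gripper open.
Joint ranges: [-2.88, 2.88], [-0.31, 2.03], [-1.54, 1.56], [0.2, 2.42], [-1.41, 4.55], [0.19, 2.02], [-2.57, 2.57]. Speed limits (rad/s): [2.57, 2.57, 3.14, 3.14, 3.14, 3.14, 3.14].

### API

Orientations are given as a rotation vector (axis times angle).
In Python, from plant import state, snapshot, get_calibration, sign_off, grip_point_offset gives the robot as it stands.
- The arm moves only by the tool move_arm, never from a script. Its argument "motion" is a list of rows, each an object with "translation": the shift along the tool's x, y, z in m, a list of three; "dr": the turn, a rotation vector about the tool's x, y, z in rad, a list of three. In form: [{"translation": [dx, dy, dz], "dr": [ax, ay, az]}, ...]. A call has 1 to 8 rows; each row is the pose to reach, as a shift and turn from the pose commanded when the call began, along the tool's axes at that moment; what a row does not reach only later rows make up. A row lasts 1/10 s, in which the tool goes at most 50 mm and 8.59 degrees, less where a joint would pass 70% of its speed; a pose out of reach is approached as far as the arm can. A call with a gripper value outside its range is refused whole. "hand" is the opening, from 0 (shut) to 1 (fully open), set as the call begins (left out, the last holds). The fingers move at their own pace and stop on an object; the grip force is fixed at half the most. Time passes only in rows, so rows that repeat a pose let the fingers close. It gives the time, the measured TCP pose, the force and the opening at its end, in the units of the state.
- state(): the state, without advancing time (a new reading comes with each control period).
- snapshot(name): name is "scene" or "top"; returns the picture (420x560x3 uint8, blue, green, red); there is no depth.
- get_calibration(name): a dict with "intrinsics" (3x3 intrinsics, pixels), "xyz" and "attitude" of the camera in the world. Camera axes: x right, y down, z forward; pixel columns grow to the right and rows downward; lengths in m; the calibration is good to about 2 mm. A picture is of the moment at which its call begins. get_calibration takes no time and is no camera call.
- sign_off(): hands the job in, once; it reports no verdict.
The state is a dict: "t": time; "qpos": joint angles; "qd": joint speeds; "tau": joint torques, N m; "position": TCP position; "eef_rot": TCP orientation; "force": force on the tool from outside, world axes, zero at the start; "moment": the same for the moment, N m; "width": finger opening in m.
Only numpy, scipy, OpenCV 4.12 (cv2) and the standard library are available. Lean on these libraries where they do the work, as an engineer would, in place of code of your own. Each camera call takes 0.05 s, during which the arm holds its last target.

## Working session

There is one attempt and no reset: what is moved stays moved. The work goes in short steps, Python scripts to look and compute and a tool call to move; the robot and the scene stay as the last step left them, time stands still between calls to the robot, and variables do not carry over. Pictures are saved under pics/ and viewed, and the job is handed in when it is done.

Besides the shell and the picture viewer there is one more tool, called in YAML: its name, and indented under it one key for each argument. move_arm: Moves the arm, as the interface text tells. Its arguments: {"type":"object","properties":{"motion":{"type":"array"},"hand":{"type":"number"}},"required":["motion"]}

```bash
ls; mkdir -p pics; python3 - <<'E'
from plant import *
import cv2
s=state();print({k:s[k] for k in s});print(grip_point_offset)
for n in("scene","top"):
    print(n,get_calibration(n)); cv2.imwrite(f"pics/{n}0.png",snapshot(n))
E
```

```text
pics
{'t': 0.0, 'qpos': array([ 1.58320786,  0.50182881, -0.42677524,  1.55145304,  0.22080637,
        1.13835988, -0.21030807]), 'qd': array([ 0.00120765,  0.00130868, -0.00222983, -0.00091278, -0.00069743,
       -0.00141373,  0.00036395]), 'tau': array([ 9.60630291e-05, -5.66596019e+01, -5.81635237e+00, -2.79111975e+01,
       -6.86679035e-02,  3.10283597e-02,  2.08438478e-04]), 'position': array([ 0.16107031, -0.62898053,  0.22568767]), 'eef_rot': array([-3.11495484e+00, -3.92714634e-01,  3.36075226e-04]), 'force': array([-0.13319926, -0.4814693 , -0.64770184]), 'moment': array([-0.05804079, -0.01345257, -0.00354683]), 'width': 0.09176131333050404}
0.0188
scene {'intrinsics': array([[384.02750082,   0.        , 278.4268707 ],
       [  0.        , 384.02750082, 211.06715142],
       [  0.        ,   0.        ,   1.        ]]), 'xyz': array([0.046592  , 0.24621664, 0.70139451]), 'attitude': array([-1.2617467 ,  2.25587296, -0.93376345])}
top {'intrinsics': array([[450.09557695,   0.        , 279.57808819],
       [  0.        , 450.09557695, 213.44812167],
       [  0.        ,   0.        ,   1.        ]]), 'xyz': array([ 0.3904352 , -0.06472923,  1.33478526]), 'attitude': array([-2.14377085,  2.16813442, -0.09793257])}
```

View pics/scene0.png

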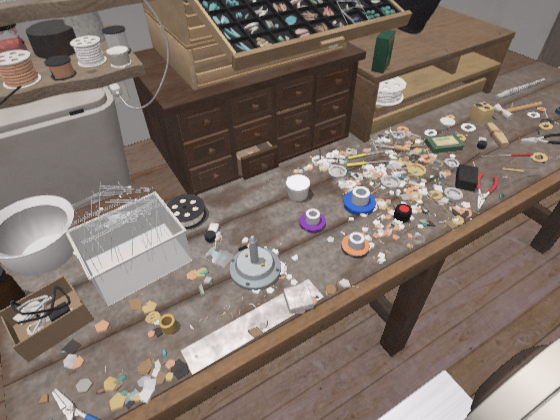

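View pics/top0.png

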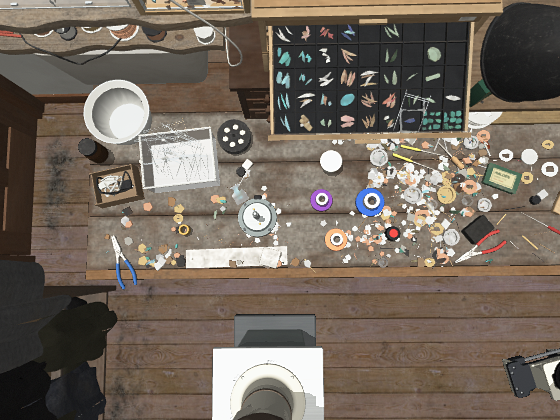

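The scene view has the copper/orange lap at (355,244), with purple (312,220) and blue (360,202) look-alikes. The head is at (255,268), a brass ring at (168,324) and the red-topped cap at (403,212). I'll enlarge these to confirm.

```bash
cat > h.py <<'E'
import cv2,numpy as np
from scipy.spatial.transform import Rotation as R
from plant import *
def crop(n,src,x0,y0,w,h,k,out):
    im=cv2.imread(src) if isinstance(src,str) else src
    cv2.imwrite(out,cv2.resize(im[y0:y0+h,x0:x0+w],None,fx=k,fy=k,interpolation=cv2.INTER_CUBIC))
def ray(n,u,v,z):
    c=get_calibration(n);d=R.from_rotvec(c['attitude']).as_matrix()@np.linalg.solve(c['intrinsics'],[u,v,1.])
    return c['xyz']+d*(z-c['xyz'][2])/d[2]
def proj(n,p):
    c=get_calibration(n);q=c['intrinsics']@(R.from_rotvec(c['attitude']).as_matrix().T@(np.array(p)-c['xyz']));return q[:2]/q[2]
E
python3 - <<'E'
from h import *
crop(0,'pics/scene0.png',290,180,130,90,6,'pics/c1.png')
crop(0,'pics/scene0.png',150,225,180,120,4,'pics/c2.png')
crop(0,'pics/top0.png',300,180,120,80,6,'pics/c3.png')
crop(0,'pics/top0.png',170,190,120,80,6,'pics/c4.png')
E
```

```text
(no output)
```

View pics/c1.png

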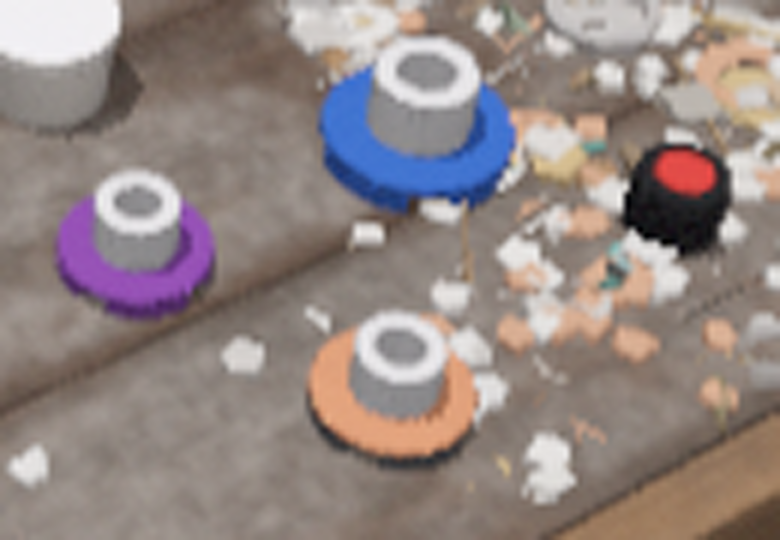

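View pics/c2.png

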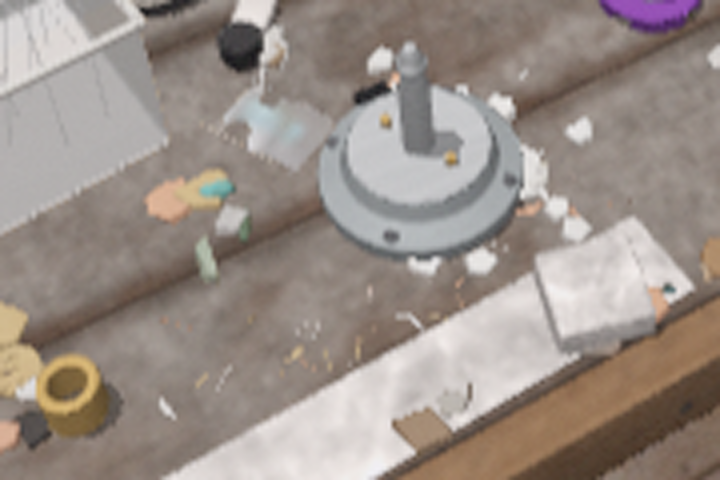

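View pics/c3.png

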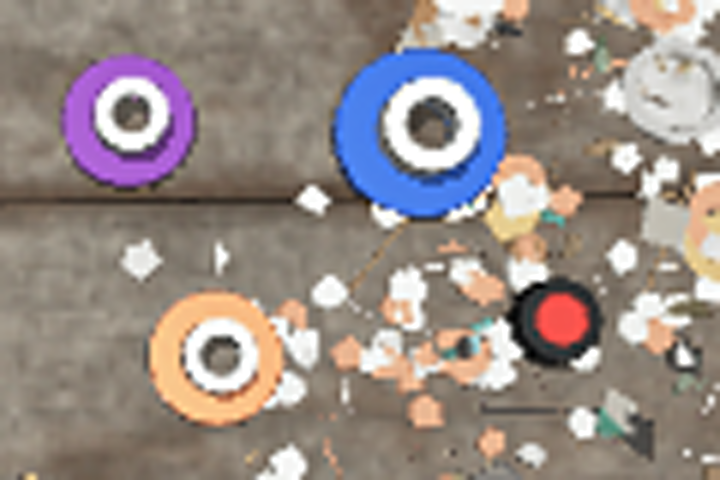

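View pics/c4.png

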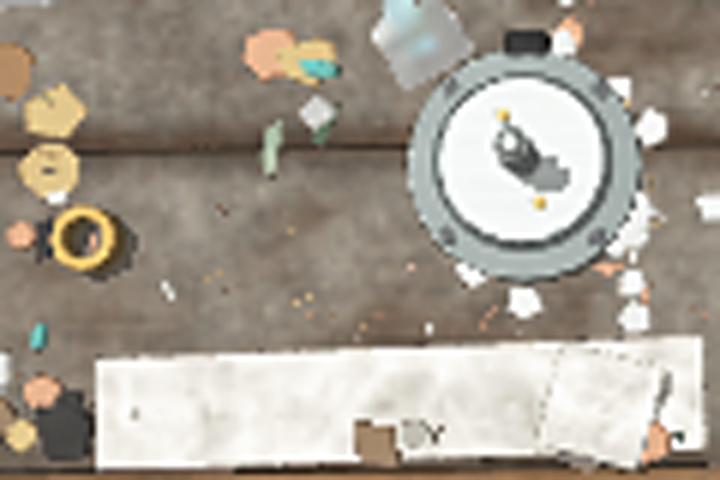

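The confirming crops show:
- **Lap:** the copper/orange one at scene (357,245), top (336,239). It is the only copper one, and purple and blue are excluded.
- **Cap:** red top at top (393,233).
- **Spacer:** brass sleeve at top (183.5,229.5).
- **Head:** at top (257,216). Both pins show in the top view, near (253.5,209) and (259.7,223.5).

Next I'll localize these.

```bash
python3 - <<'E'
from h import *
f=lambda x0,y0,k,x,y:(x0+(x+.5)/k-.5,y0+(y+.5)/k-.5)
np.set_printoptions(precision=4,suppress=True)
t={'lap hubtop':(f(300,180,6,221,356),.036),'lapdisc':(f(300,180,6,216,358),.012),'cap red':(f(300,180,6,562,321),.031),
'spacer top':(f(170,190,6,84,239),.026),'pinA':(f(170,190,6,503,116),.037),'pinB':(f(170,190,6,540,203),.037),
'seat disc':(f(170,190,6,522,159),.03),'foot':(f(170,190,6,524,166),.0),'posttip':(f(170,190,6,512,140),.11)}
for k,(p,z) in t.items(): print('T',k,ray('top',*p,z)[:2])
g={'lap hubtop':(f(290,180,6,402,345),.036),'lapdisc':(f(290,180,6,394,387),.012),'cap red':(f(290,180,6,685,171),.031),'purple hub':(f(290,180,6,138,201),.036),
'spacer top':(f(150,225,4,69,381),.026),'pinA':(f(150,225,4,386,120),.037),'pinB':(f(150,225,4,451,157),.037),
'seat disc':(f(150,225,4,421,148),.03),'posttip':(f(150,225,4,409,46),.11)}
for k,(p,z) in g.items(): print('S',k,ray('scene',*p,z)[:2])
# colour refinement
for n in('top','scene'):
    im=cv2.imread(f'pics/{n}0.png');hsv=cv2.cvtColor(im,cv2.COLOR_BGR2HSV)
    # red
    m=((hsv[...,1]>150)&((hsv[...,0]<6)|(hsv[...,0]>172))&(hsv[...,2]>120)).astype('u1')
    k,l,st,c=cv2.connectedComponentsWithStats(m)
    for i in range(1,k):
        if st[i,4]>25: print(n,'red',c[i],st[i],ray(n,*c[i],.031)[:2])
E
```

```text
T lap hubtop [ 0.4579 -0.2037]
T lapdisc [ 0.4582 -0.2038]
T cap red [ 0.4732 -0.3683]
T spacer top [0.4912 0.2409]
T pinA [0.5478 0.0351]
T pinB [0.5052 0.0174]
T seat disc [0.5274 0.0265]
T foot [0.5271 0.0276]
T posttip [0.5278 0.0254]
S lap hubtop [ 0.4611 -0.204 ]
S lapdisc [ 0.4606 -0.2036]
S cap red [ 0.4773 -0.3684]
S purple hub [ 0.5791 -0.1631]
S spacer top [0.4948 0.2413]
S pinA [0.5491 0.0367]
S pinB [0.5078 0.0187]
S seat disc [0.5267 0.0273]
S posttip [0.5308 0.0269]
top red [553.9474 229.4474] [548 226  12   8  38] [ 0.4783 -0.8275]
top red [393.0984 232.7869] [389 229   9   9  61] [ 0.474  -0.3679]
top red [487.1143 236.2429] [477 230  22  16  70] [ 0.461  -0.6363]
top red [494.2073 247.8049] [482 241  24  13  82] [ 0.4276 -0.6544]
scene red [403.7    208.2167] [399 205  10   8  60] [ 0.477 -0.368]
```

```bash
cat >> h.py <<'E'
def yaw():
    X=R.from_rotvec(state()['eef_rot']).as_matrix()[:,0];return np.arctan2(X[1],X[0])
def go(x,y,z,yw=None):
    s=state();M=R.from_rotvec(s['eef_rot']).as_matrix()
    d=M.T@(np.array([x,y,z])-s['position'])
    psi=yaw();yw=psi if yw is None else yw
    Md=np.array([[np.cos(yw),np.sin(yw),0],[np.sin(yw),-np.cos(yw),0],[0,0,-1]]).T
    Md=np.column_stack([[np.cos(yw),np.sin(yw),0],[np.sin(yw),-np.cos(yw),0],[0,0,-1]])
    dr=R.from_matrix(M.T@Md).as_rotvec()
    print('shift',d.round(4),'dr',dr.round(4),'| pos',s['position'].round(4),'yaw',round(psi,4),'F',s['force'].round(1),'M',s['moment'].round(2),'w',round(s['width'],4),'t',round(s['t'],2))
E
python3 - <<'E'
from h import *
crop(0,'pics/scene0.png',335,222,42,40,16,'pics/c5.png')
go(.4595,-.204,.15)
E
```

```text
shift [ 0.3946 -0.3376  0.0764] dr [-0.0017 -0.0001  0.    ] | pos [ 0.1611 -0.6291  0.2258] yaw 0.2509 F [1.3 0.2 0.8] M [ 0.02 -0.01 -0.01] w 0.0917 t 0.1
```

View pics/c5.png

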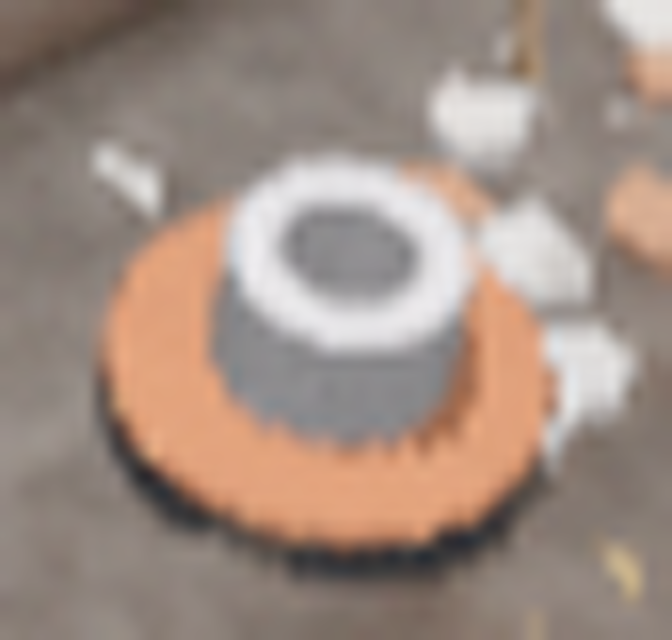

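```bash
python3 - <<'E'
from h import *
c=np.array([.4608,-.2038])
for x in(210,225,243,260,285):
    p=ray('scene',335+x/16-.5,222+(545 if x>220 else 525)/16-.5,.004)[:2]-c; print(x,p.round(4),np.hypot(*p).round(4),np.arctan2(p[1],p[0]).round(3))
for k in range(8):
    a=k*np.pi/8; print(round(a,2))if 0 else None
for a in np.arange(-3.3,-.2,.1):
    q=proj('scene',[*(c+.033*np.array([np.cos(a),np.sin(a)])),.004]); print(round(a,2),((q-[335,222]+.5)*16).round(0),end=' ')
E
```

```text
210 [-0.0103  0.0298] 0.0315 1.903
225 [-0.0143  0.0303] 0.0335 2.013
243 [-0.0157  0.0281] 0.0322 2.08
260 [-0.017  0.026] 0.031 2.149
285 [-0.0189  0.0229] 0.0297 2.259
-3.3 [442. 557.] -3.2 [462. 550.] -3.1 [480. 540.] -3.0 [496. 529.] -2.9 [510. 517.] -2.8 [523. 504.] -2.7 [533. 490.] -2.6 [542. 474.] -2.5 [548. 458.] -2.4 [552. 442.] -2.3 [553. 425.] -2.2 [552. 408.] -2.1 [549. 391.] -2.0 [544. 373.] -1.9 [537. 357.] -1.8 [528. 340.] -1.7 [516. 325.] -1.6 [503. 310.] -1.5 [488. 296.] -1.4 [472. 283.] -1.3 [454. 271.] -1.2 [435. 261.] -1.1 [415. 252.] -1.0 [394. 244.] -0.9 [373. 238.] -0.8 [351. 233.] -0.7 [329. 230.] -0.6 [307. 228.] -0.5 [285. 228.] -0.4 [264. 230.] -0.3 [243. 233.]
```

move_arm:
  motion:
    - {"translation":[0.395,-0.338,0.076],"dr":[0,0,0]}
    - {"translation":[0.395,-0.338,0.076],"dr":[0,0,0]}
    - {"translation":[0.395,-0.338,0.076],"dr":[0,0,0]}
    - {"translation":[0.395,-0.338,0.076],"dr":[0,0,0]}
    - {"translation":[0.395,-0.338,0.076],"dr":[0,0,0]}
    - {"translation":[0.395,-0.338,0.076],"dr":[0,0,0]}
    - {"translation":[0.395,-0.338,0.076],"dr":[0,0,0]}
    - {"translation":[0.395,-0.338,0.076],"dr":[0,0,0]}
  hand: 1

```text
t: 0.9
position: [0.3893, -0.304, 0.1686]
eef_rot: [3.117, 0.392, -0.0]
force: [1.1, -0.9, -0.4]
width: 0.0916
```

The rim crop shows a gap in the dark edge at about (243,545), with the next one near (545,475). That puts the lap's notch lines at about 0.52 rad (mod 90°), against a pin line at about 0.40.

```bash
python3 - <<'E'
from h import *
go(.4595,-.204,.11)
E
```

```text
shift [ 0.0928 -0.0795  0.0585] dr [0.0002 0.0002 0.    ] | pos [ 0.3893 -0.304   0.1686] yaw 0.2504 F [ 1.1 -0.9 -0.4] M [-0.02 -0.05 -0.04] w 0.0916 t 0.9
```

move_arm:
  motion:
    - {"translation":[0.093,-0.08,0.058],"dr":[0,0,0]}
    - {"translation":[0.093,-0.08,0.058],"dr":[0,0,0]}
    - {"translation":[0.093,-0.08,0.058],"dr":[0,0,0]}
    - {"translation":[0.093,-0.08,0.058],"dr":[0,0,0]}
    - {"translation":[0.093,-0.08,0.058],"dr":[0,0,0]}
    - {"translation":[0.093,-0.08,0.058],"dr":[0,0,0]}
  hand: 1

```text
t: 1.5
position: [0.4584, -0.2064, 0.111]
eef_rot: [3.117, 0.39, -0.001]
force: [-0.9, -0.7, 1.0]
width: 0.0917
```

```bash
python3 - <<'E'
from h import *
go(.4595,-.204,.018)
im=snapshot('scene');crop(0,im,310,170,100,100,6,'pics/d1.png')
E
```

```text
shift [ 0.0017 -0.0021  0.0929] dr [0.0005 0.0006 0.    ] | pos [ 0.4584 -0.2064  0.111 ] yaw 0.2492 F [-0.9 -0.7  1. ] M [ 0.   -0.01  0.08] w 0.0917 t 1.5
```

View pics/d1.png

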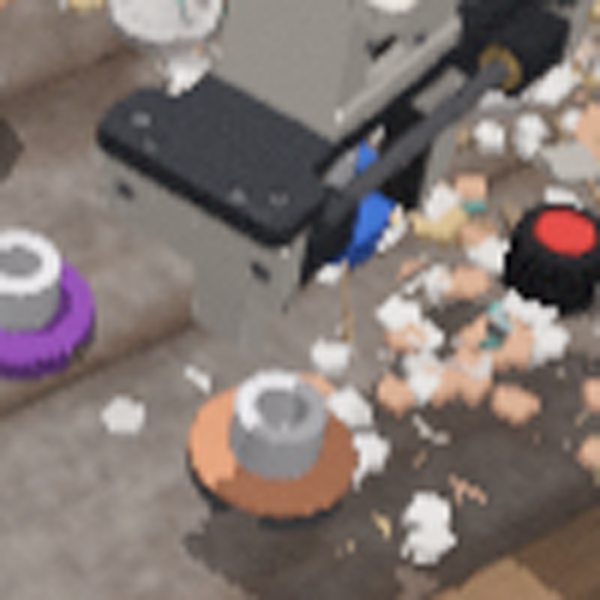

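The picture shows the lap at (275,440) in the crop and the gripper above and behind it, as expected. Descending now.

move_arm:
  motion:
    - {"translation":[0.002,-0.002,0.045],"dr":[0,0,0]}
    - {"translation":[0.002,-0.002,0.08],"dr":[0,0,0]}
    - {"translation":[0.002,-0.002,0.093],"dr":[0,0,0]}
    - {"translation":[0.002,-0.002,0.093],"dr":[0,0,0]}
    - {"translation":[0.002,-0.002,0.093],"dr":[0,0,0]}
  hand: 1

```text
t: 2.05
position: [0.4611, -0.2035, 0.0189]
eef_rot: [3.116, 0.391, 0.002]
force: [0.7, 0.0, 0.5]
width: 0.0917
```

```bash
python3 - <<'E'
from h import *
go(.4595,-.204,.018)
E
```

```text
shift [-0.0017  0.      0.0009] dr [ 0.0009 -0.001  -0.    ] | pos [ 0.4611 -0.2035  0.0189] yaw 0.2498 F [0.7 0.  0.5] M [-0.02 -0.02 -0.05] w 0.0917 t 2.05
```

Measured position has about 1 mm of noise. Closing.

move_arm:
  motion:
    - {"translation":[-0.001,0,0.001],"dr":[0,0,0]}
    - {"translation":[-0.001,0,0.001],"dr":[0,0,0]}
    - {"translation":[-0.001,0,0.001],"dr":[0,0,0]}
    - {"translation":[-0.001,0,0.001],"dr":[0,0,0]}
    - {"translation":[-0.001,0,0.001],"dr":[0,0,0]}
    - {"translation":[-0.001,0,0.001],"dr":[0,0,0]}
    - {"translation":[-0.001,0,0.001],"dr":[0,0,0]}
    - {"translation":[-0.001,0,0.001],"dr":[0,0,0]}
  hand: 0

```text
t: 2.85
position: [0.4595, -0.203, 0.0169]
eef_rot: [3.117, 0.393, 0.0]
force: [-0.0, 0.3, 0.6]
width: 0.0358
```

```bash
python3 - <<'E'
from h import *
go(.528,.0268,.18)
E
```

```text
shift [ 0.1234 -0.2056 -0.1631] dr [ 0. -0. -0.] | pos [ 0.4595 -0.203   0.0169] yaw 0.2509 F [-0.   0.3  0.6] M [0.   0.03 0.05] w 0.0358 t 2.85
```

move_arm:
  motion:
    - {"translation":[0,0,-0.05],"dr":[0,0,0]}
    - {"translation":[0,0,-0.1],"dr":[0,0,0]}
    - {"translation":[0,0,-0.15],"dr":[0,0,0]}
    - {"translation":[0,0,-0.163],"dr":[0,0,0]}
    - {"translation":[0,0,-0.163],"dr":[0,0,0]}

```text
t: 3.35
position: [0.4609, -0.2038, 0.182]
eef_rot: [3.114, 0.392, 0.006]
force: [0.8, -0.2, -1.7]
width: 0.0357
```

```bash
python3 - <<'E'
from h import *
go(.528,.0268,.18)
crop(0,snapshot('scene'),290,130,130,110,6,'pics/d2.png')
E
```

```text
shift [ 0.1221 -0.2068  0.0015] dr [ 0.0039 -0.0031 -0.    ] | pos [ 0.4609 -0.2038  0.182 ] yaw 0.2503 F [ 0.8 -0.2 -1.7] M [ 0.   -0.05  0.04] w 0.0357 t 3.35
```

View pics/d2.png

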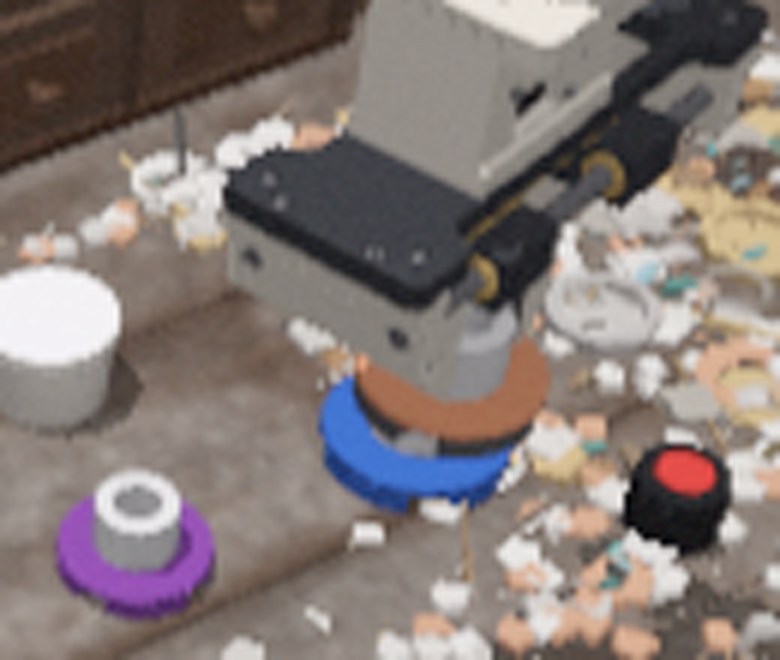

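```bash
python3 - <<'E'
from h import *
c=np.array([.4615,-.2038])
for a in np.arange(1.7,2.6,.1):
    q=proj('scene',[*(c+.033*np.array([np.cos(a),np.sin(a)])),.167]); print(round(a,2),((q-[290,130]+.5)*6).round(0))
E
```

```text
1.7 [383. 433.]
1.8 [391. 438.]
1.9 [399. 443.]
2.0 [408. 447.]
2.1 [417. 450.]
2.2 [426. 453.]
2.3 [436. 455.]
2.4 [446. 457.]
2.5 [456. 458.]
```

move_arm:
  motion:
    - {"translation":[0.122,-0.207,0],"dr":[0.004,-0.003,0.1]}
    - {"translation":[0.122,-0.207,0],"dr":[0.004,-0.003,0.1]}
    - {"translation":[0.122,-0.207,0],"dr":[0.004,-0.003,0.1]}
    - {"translation":[0.122,-0.207,0],"dr":[0.004,-0.003,0.1]}
    - {"translation":[0.122,-0.207,0],"dr":[0.004,-0.003,0.1]}
    - {"translation":[0.122,-0.207,0],"dr":[0.004,-0.003,0.1]}
    - {"translation":[0.122,-0.207,0],"dr":[0.004,-0.003,0.1]}

```text
t: 4.1
position: [0.5244, 0.0292, 0.1772]
eef_rot: [-3.128, -0.242, 0.013]
force: [-0.3, 0.0, -0.8]
width: 0.0357
```

```bash
python3 - <<'E'
from h import *
go(.528,.0268,.14)
crop(0,snapshot('scene'),200,170,130,110,6,'pics/d3.png')
crop(0,snapshot('top'),200,160,110,100,6,'pics/d4.png')
E
```

```text
shift [0.0035 0.0031 0.0371] dr [-0.0052  0.0079 -0.    ] | pos [0.5244 0.0292 0.1772] yaw 0.1544 F [-0.3  0.  -0.8] M [-0.1   0.05  0.02] w 0.0357 t 4.1
```

View pics/d3.png

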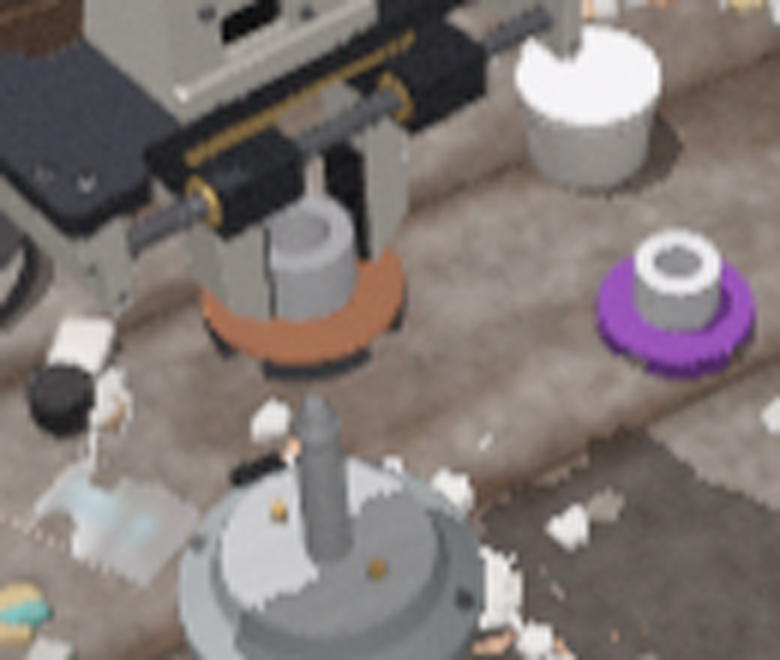

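View pics/d4.png

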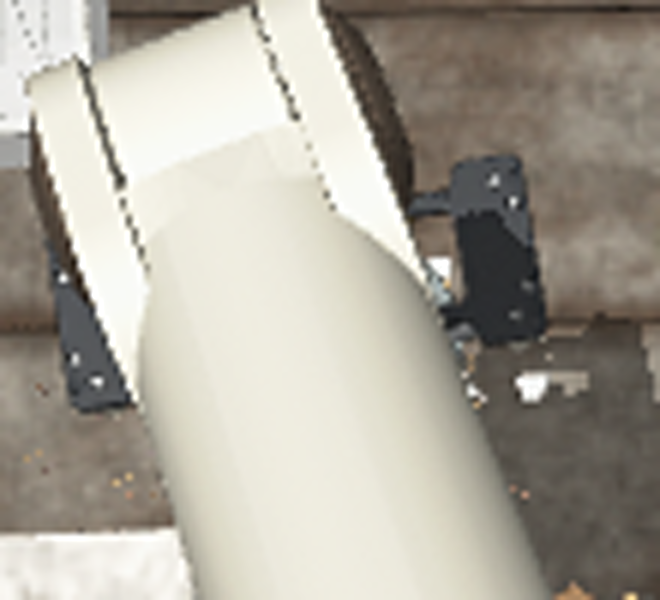

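The scene crop shows the lap held level: hub top at (312,233), notches at about (250,365) and (378,352), post tip at (316,403). I'll measure the hub against the post in the same camera.

```bash
python3 - <<'E'
from h import *
f=lambda x,y:(200+(x+.5)/6-.5,170+(y+.5)/6-.5)
print('hub',ray('scene',*f(311,236),.196)[:2],'tip',ray('scene',*f(316,401),.11)[:2])
print('pins',ray('scene',*f(279,511),.037)[:2],ray('scene',*f(377,569),.037)[:2])
c=ray('scene',*f(311,236),.196)[:2]
for p in [(248,366),(380,356)]:
    d=ray('scene',*f(*p),.162)[:2]-c;print(np.hypot(*d),np.arctan2(d[1],d[0]))
for a in np.arange(1.6,4.2,.1):
    q=proj('scene',[*(c+.033*np.array([np.cos(a),np.sin(a)])),.164]); print(round(a,2),((q-[200,170]+.5)*6).round(0),end=' ')
crop(0,'pics/d3.png',180,180,260,220,3,'pics/d5.png')
E
```

```text
hub [0.52143834 0.02676081] tip [0.52972006 0.02658402]
pins [0.54882709 0.03693509] [0.50644147 0.01936741]
0.03190960103899235 1.8779141766751053
0.029074431072133075 -2.8860394570679793
1.6 [228. 348.] 1.7 [234. 354.] 1.8 [240. 360.] 1.9 [247. 365.] 2.0 [255. 370.] 2.1 [264. 374.] 2.2 [273. 377.] 2.3 [282. 380.] 2.4 [292. 381.] 2.5 [303. 382.] 2.6 [313. 383.] 2.7 [324. 382.] 2.8 [334. 381.] 2.9 [344. 379.] 3.0 [354. 376.] 3.1 [364. 373.] 3.2 [373. 368.] 3.3 [381. 364.] 3.4 [389. 358.] 3.5 [396. 352.] 3.6 [402. 346.] 3.7 [408. 340.] 3.8 [412. 333.] 3.9 [415. 326.] 4.0 [418. 318.] 4.1 [419. 311.]
```

View pics/d5.png

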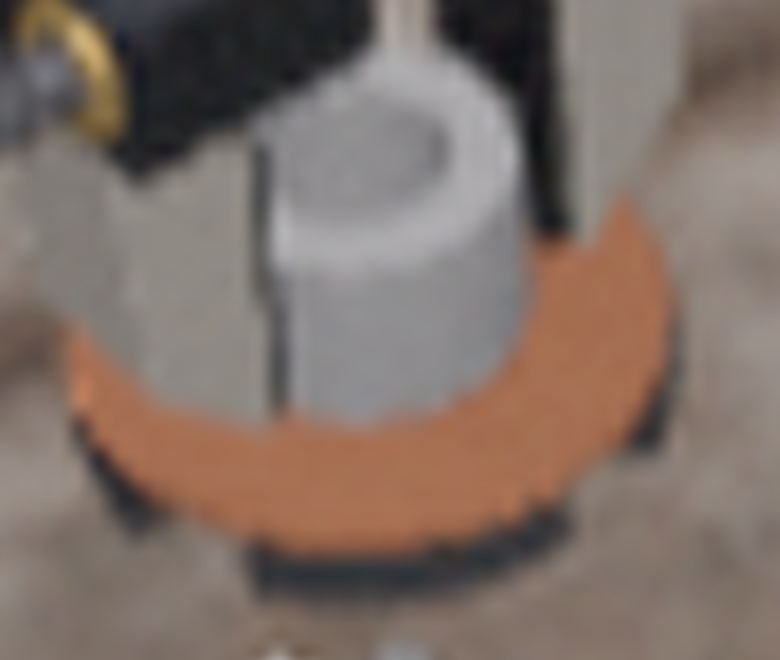

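```bash
python3 - <<'E'
from h import *
f=lambda x,y:(200+(x+.5)/6-.5,170+(y+.5)/6-.5)
g=lambda p:((proj('scene',p)-[200,170]+.5)*6-.5-180)*3
s=[.5244,.0292]
print(ray('scene',*f(296,233.5),.196)[:2])
im=cv2.imread('pics/d5.png')
best=None
def draw(im,c,r,z,col):
    pts=np.array([g([c[0]+r*np.cos(a),c[1]+r*np.sin(a),z]) for a in np.linspace(0,6.283,60)]).astype(int)
    cv2.polylines(im,[pts],True,col,1)
c=ray('scene',*f(296,233.5),.196)[:2]
draw(im,c,.018,.196,(0,255,0));draw(im,c,.010,.196,(0,255,0));draw(im,c,.033,.172,(255,0,0));draw(im,c,.033,.160,(0,0,255))
for y in(.25,.35,.45):
  for k in(1,2):
    a=y+k*np.pi/2;q=g([c[0]+.033*np.cos(a),c[1]+.033*np.sin(a),.164]);cv2.circle(im,tuple(int(v) for v in q),3,(0,255,255) if y!=.35 else (255,255,255),-1)
cv2.imwrite('pics/d6.png',im)
E
```

```text
[0.52494989 0.03023778]
```

View pics/d6.png

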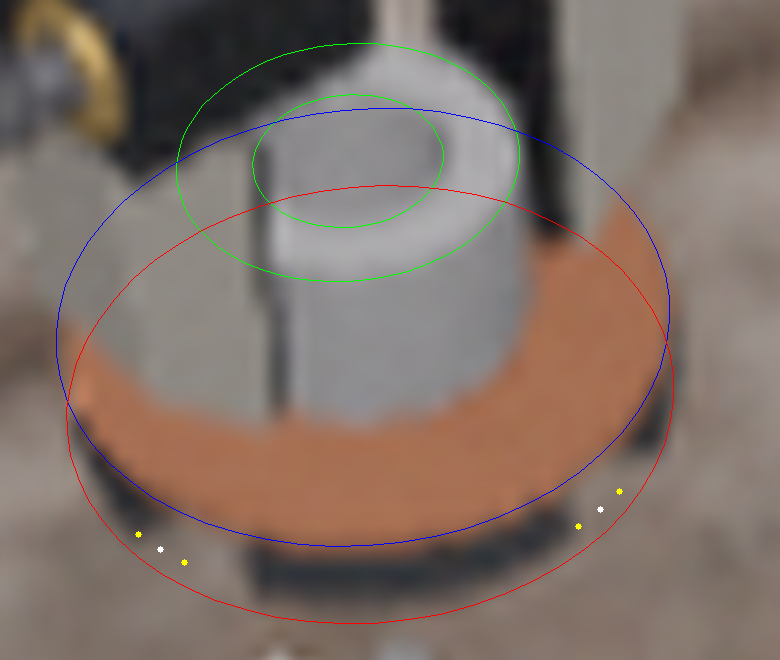

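Both notch gaps and the overlay put the lap yaw at about 0.39 against pins at about 0.40, and the lap centre at about the TCP. Next I'll centre over the post and lower in steps.

```bash
python3 - <<'E'
from h import *
go(.529,.0267,.135)
E
```

```text
shift [0.0045 0.0005 0.0428] dr [-0.0039  0.0072 -0.    ] | pos [0.5248 0.0264 0.1778] yaw 0.1497 F [ 0.9  0.3 -2.1] M [ 0.06  0.01 -0.04] w 0.036 t 4.2
```

move_arm:
  motion:
    - {"translation":[0.004,0.0005,0.02],"dr":[-0.004,0.005,0]}
    - {"translation":[0.004,0.0005,0.04],"dr":[-0.004,0.005,0]}
    - {"translation":[0.004,0.0005,0.043],"dr":[-0.004,0.005,0]}
    - {"translation":[0.004,0.0005,0.043],"dr":[-0.004,0.005,0]}

```text
t: 4.6
position: [0.5291, 0.0266, 0.1359]
eef_rot: [3.133, 0.233, -0.001]
force: [-0.3, -0.2, -1.8]
width: 0.0358
```

```bash
python3 - <<'E'
from h import *
go(.529,.0267,.105);a=snapshot('scene');go(.529,.0267,.105);b=snapshot('scene');go(.529,.0267,.105)
crop(0,a,220,195,70,65,11,'pics/e1.png')
E
```

```text
shift [-0.0001 -0.0002  0.0309] dr [0.0001 0.0008 0.    ] | pos [0.5291 0.0266 0.1359] yaw 0.1487 F [-0.3 -0.2 -1.8] M [ 0.01 -0.01 -0.02] w 0.0358 t 4.6
shift [-0.001   0.0002  0.0318] dr [ 0.0002 -0.001  -0.    ] | pos [0.53   0.027  0.1368] yaw 0.1491 F [ 0.1 -0.8 -0.6] M [0.02 0.   0.03] w 0.0355 t 4.65
shift [-0.0016  0.0004  0.0324] dr [ 0.0003 -0.0023 -0.    ] | pos [0.5305 0.0274 0.1374] yaw 0.1495 F [ 0.1 -0.  -0.8] M [ 0.04 -0.02  0.03] w 0.0356 t 4.7
```

View pics/e1.png

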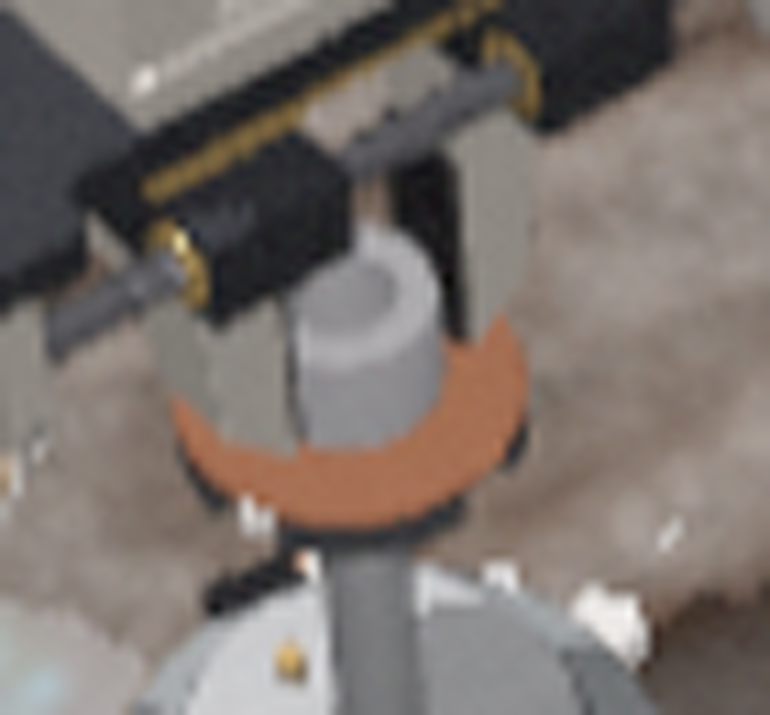

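The lap (disc spans x 172–525, centre about 350) is roughly over the post (x≈372 at its base). Lowering 30 mm.

move_arm:
  motion:
    - {"translation":[-0.001,0,0.01],"dr":[0,0,0]}
    - {"translation":[-0.001,0,0.02],"dr":[0,0,0]}
    - {"translation":[-0.001,0,0.03],"dr":[0,0,0]}
    - {"translation":[-0.001,0,0.03],"dr":[0,0,0]}

```text
t: 5.1
position: [0.5278, 0.0277, 0.105]
eef_rot: [-3.132, -0.237, 0.002]
force: [-0.5, -0.1, -1.4]
width: 0.0357
```

```bash
python3 - <<'E'
from h import *
go(.529,.0267,.085);a=snapshot('scene')
crop(0,a,220,195,70,65,11,'pics/e2.png')
E
```

```text
shift [0.0011 0.0012 0.02  ] dr [-0.0003  0.0013 -0.    ] | pos [0.5278 0.0277 0.105 ] yaw 0.1508 F [-0.5 -0.1 -1.4] M [-0.03  0.01 -0.  ] w 0.0357 t 5.1
```

View pics/e2.png

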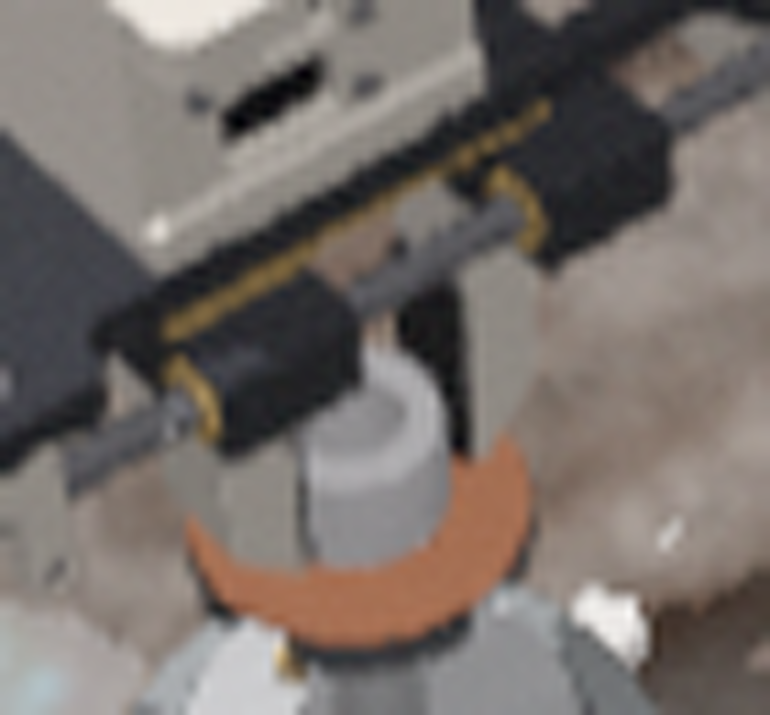

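move_arm:
  motion:
    - {"translation":[0.0005,0.0005,0.005],"dr":[0,0,0]}
    - {"translation":[0.0005,0.0005,0.01],"dr":[0,0,0]}
    - {"translation":[0.0005,0.0005,0.015],"dr":[0,0,0]}
    - {"translation":[0.0005,0.0005,0.015],"dr":[0,0,0]}

```text
t: 5.55
position: [0.5293, 0.0274, 0.091]
eef_rot: [-3.133, -0.237, -0.001]
force: [-0.7, 0.6, -2.4]
width: 0.0354
```

```bash
python3 - <<'E'
from h import *
go(.529,.0267,.06)
E
```

```text
shift [-0.0004  0.0007  0.031 ] dr [ 0.     -0.0006 -0.    ] | pos [0.5293 0.0274 0.091 ] yaw 0.1509 F [-0.7  0.6 -2.4] M [-0.11  0.2  -0.02] w 0.0354 t 5.55
```

move_arm:
  motion:
    - {"translation":[0,0,0.008],"dr":[0,0,0]}
    - {"translation":[0,0,0.016],"dr":[0,0,0]}
    - {"translation":[0,0,0.024],"dr":[0,0,0]}
    - {"translation":[0,0,0.03],"dr":[0,0,0]}
    - {"translation":[0,0,0.03],"dr":[0,0,0]}

```text
t: 6.05
position: [0.5293, 0.0274, 0.0606]
eef_rot: [-3.132, -0.237, -0.001]
force: [-1.1, -0.9, -2.5]
width: 0.0356
```

```bash
python3 - <<'E'
from h import *
go(.529,.0267,.053)
E
```

```text
shift [-0.0004  0.0007  0.0076] dr [-0.0003 -0.0004  0.    ] | pos [0.5293 0.0274 0.0606] yaw 0.1509 F [-1.1 -0.9 -2.5] M [-0.33  0.46 -0.  ] w 0.0356 t 6.05
```

There is a light lateral contact of about 2 N pushing -x,-y. I'll ease that way and lower gently to the pins.

move_arm:
  motion:
    - {"translation":[-0.0008,0.0006,0.002],"dr":[0,0,0]}
    - {"translation":[-0.0008,0.0006,0.004],"dr":[0,0,0]}
    - {"translation":[-0.0008,0.0006,0.0055],"dr":[0,0,0]}
    - {"translation":[-0.0008,0.0006,0.0055],"dr":[0,0,0]}

```text
t: 6.45
position: [0.5294, 0.0271, 0.0564]
eef_rot: [-3.132, -0.237, -0.004]
force: [-1.7, 0.3, -1.6]
width: 0.0356
```

```bash
python3 - <<'E'
from h import *
go(.529,.0267,.053)
E
```

```text
shift [-0.0004  0.0003  0.0034] dr [-0.0001 -0.0023  0.    ] | pos [0.5294 0.0271 0.0564] yaw 0.151 F [-1.7  0.3 -1.6] M [0.06 0.34 0.04] w 0.0356 t 6.45
```

move_arm:
  motion:
    - {"translation":[-0.0008,0,0.001],"dr":[0,0,0]}
    - {"translation":[-0.0008,0,0.002],"dr":[0,0,0]}
    - {"translation":[-0.0008,0,0.003],"dr":[0,0,0]}

```text
t: 6.75
position: [0.5289, 0.0266, 0.0535]
eef_rot: [3.133, 0.236, 0.004]
force: [0.9, 0.1, -0.6]
width: 0.0353
```

```bash
python3 - <<'E'
from h import *
go(.529,.0267,.053)
E
```

```text
shift [ 0.0001 -0.      0.0005] dr [ 0.0002 -0.0027 -0.    ] | pos [0.5289 0.0266 0.0535] yaw 0.1507 F [ 0.9  0.1 -0.6] M [-0.    0.03 -0.01] w 0.0353 t 6.75
```

Lateral force is gone. I'll continue with small steps to feel for the pins.

move_arm:
  motion:
    - {"translation":[0,0,0.001],"dr":[0,0,0]}
    - {"translation":[0,0,0.002],"dr":[0,0,0]}
    - {"translation":[0,0,0.002],"dr":[0,0,0]}

```text
t: 7.05
position: [0.5284, 0.0266, 0.0512]
eef_rot: [3.133, 0.237, 0.003]
force: [-0.1, -0.5, -2.1]
width: 0.0358
```

move_arm:
  motion:
    - {"translation":[0,0,0.001],"dr":[0,0,0]}
    - {"translation":[0,0,0.0015],"dr":[0,0,0]}
    - {"translation":[0,0,0.0015],"dr":[0,0,0]}

```text
t: 7.35
position: [0.5283, 0.0267, 0.0498]
eef_rot: [3.133, 0.237, 0.003]
force: [0.5, 0.3, -1.1]
width: 0.0355
```

```bash
python3 - <<'E'
from h import *
go(.5285,.0267,.047);a=snapshot('scene')
crop(0,a,220,205,70,65,11,'pics/e3.png')
E
```

```text
shift [0.0001 0.     0.0028] dr [ 0.0001 -0.0017 -0.    ] | pos [0.5283 0.0267 0.0498] yaw 0.1509 F [ 0.5  0.3 -1.1] M [0.04 0.01 0.03] w 0.0355 t 7.35
```

View pics/e3.png

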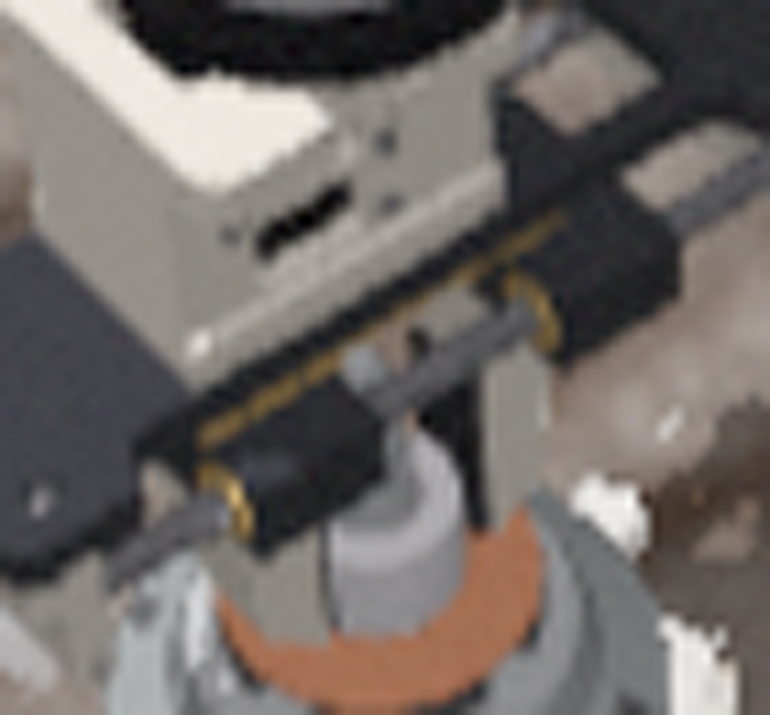

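move_arm:
  motion:
    - {"translation":[0,0,0.001],"dr":[0,0,0]}
    - {"translation":[0,0,0.0015],"dr":[0,0,0]}
    - {"translation":[0,0,0.0015],"dr":[0,0,0]}

```text
t: 7.7
position: [0.5284, 0.0267, 0.0483]
eef_rot: [3.133, 0.237, 0.003]
force: [-0.2, 0.0, -1.9]
width: 0.0355
```

```bash
python3 - <<'E'
from h import *
go(.5285,.0267,.047)
E
```

```text
shift [ 0.0001 -0.      0.0013] dr [ 0.0002 -0.0017 -0.    ] | pos [0.5284 0.0267 0.0483] yaw 0.1508 F [-0.2  0.  -1.9] M [0.   0.02 0.02] w 0.0355 t 7.7
```

No pin contact was felt, so the notches have dropped over the pins. Seating gently.

move_arm:
  motion:
    - {"translation":[0,0,0.0008],"dr":[0,0,0]}
    - {"translation":[0,0,0.0015],"dr":[0,0,0]}
    - {"translation":[0,0,0.0015],"dr":[0,0,0]}

```text
t: 8.0
position: [0.5285, 0.0267, 0.0469]
eef_rot: [3.133, 0.237, 0.003]
force: [0.4, -0.9, -0.8]
width: 0.0358
```

```bash
python3 - <<'E'
from h import *
go(.5285,.0267,.047)
E
```

```text
shift [ 0.      0.     -0.0001] dr [ 0.0002 -0.0019 -0.    ] | pos [0.5285 0.0267 0.0469] yaw 0.1509 F [ 0.4 -0.9 -0.8] M [-0.04  0.02  0.01] w 0.0358 t 8.0
```

move_arm:
  motion:
    - {"translation":[0,0,0.0005],"dr":[0,0,0]}
    - {"translation":[0,0,0.001],"dr":[0,0,0]}
    - {"translation":[0,0,0.001],"dr":[0,0,0]}

```text
t: 8.3
position: [0.5285, 0.0267, 0.0468]
eef_rot: [3.132, 0.237, 0.003]
force: [-3.5, 0.1, 10.0]
width: 0.0358
```

```bash
python3 - <<'E'
from h import *
go(.5285,.0267,.047)
E
```

```text
shift [-0.     -0.     -0.0002] dr [ 0.001  -0.0019 -0.    ] | pos [0.5285 0.0267 0.0468] yaw 0.1509 F [-3.5  0.1 10. ] M [-0.03  0.74 -0.02] w 0.0358 t 8.3
```

Firm stop at TCP z=0.0468 with 10 N, which matches a flush seat at 0.030. Releasing and rising.

move_arm:
  motion:
    - {"translation":[0,0,-0.001],"dr":[0,0,0]}
    - {"translation":[0,0,-0.001],"dr":[0,0,0]}
    - {"translation":[0,0,-0.001],"dr":[0,0,0]}
    - {"translation":[0,0,-0.001],"dr":[0,0,0]}
    - {"translation":[0,0,-0.001],"dr":[0,0,0]}
  hand: 1

```text
t: 8.8
position: [0.5284, 0.0267, 0.0467]
eef_rot: [-3.133, -0.237, -0.003]
force: [1.1, -0.2, 0.2]
width: 0.0715
```

move_arm:
  motion:
    - {"translation":[0,0,-0.03],"dr":[0,0,0]}
    - {"translation":[0,0,-0.07],"dr":[0,0,0]}
    - {"translation":[0,0,-0.11],"dr":[0,0,0]}
    - {"translation":[0,0,-0.14],"dr":[0,0,0]}
    - {"translation":[0,0,-0.14],"dr":[0,0,0]}

```text
t: 9.3
position: [0.5313, 0.0272, 0.1912]
eef_rot: [3.132, 0.237, 0.016]
force: [0.7, 0.5, -0.0]
width: 0.0916
```

```bash
python3 - <<'E'
from h import *
go(.4935,.241,.15);a=snapshot('scene')
crop(0,a,215,205,90,85,8,'pics/e4.png')
E
```

```text
shift [-0.0057 -0.2171  0.0408] dr [ 0.0018 -0.0099 -0.    ] | pos [0.5313 0.0272 0.1912] yaw 0.1509 F [ 0.7  0.5 -0. ] M [-0.02 -0.1   0.01] w 0.0916 t 9.3
```

View pics/e4.png

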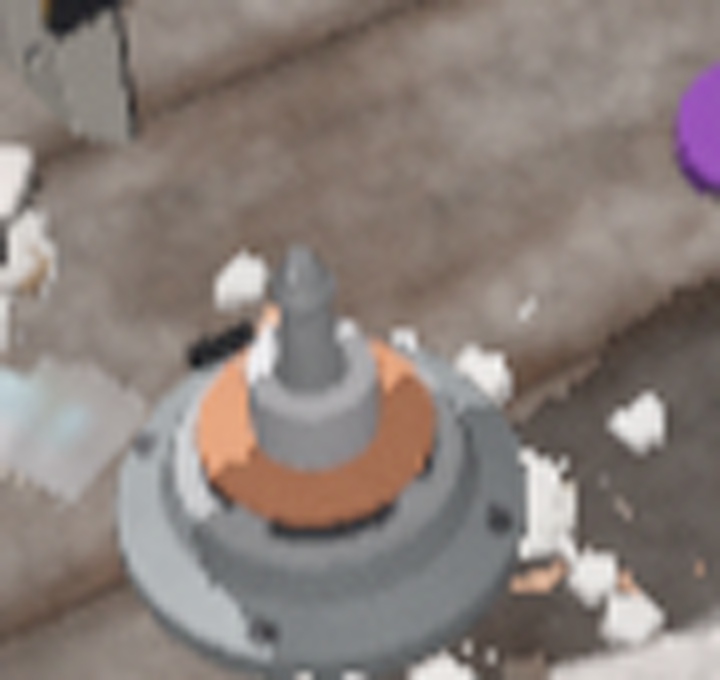

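The lap sits flush, hub up, around the post (disc centred at about (315,430) in the crop), with no visible gap. Going to the spacer.

move_arm:
  motion:
    - {"translation":[-0.006,-0.05,0],"dr":[0.002,-0.008,0]}
    - {"translation":[-0.006,-0.1,0],"dr":[0.002,-0.008,0]}
    - {"translation":[-0.006,-0.15,0],"dr":[0.002,-0.008,0]}
    - {"translation":[-0.006,-0.2,0.04],"dr":[0.002,-0.008,0]}
    - {"translation":[-0.006,-0.217,0.08],"dr":[0.002,-0.008,0]}
    - {"translation":[-0.006,-0.217,0.1],"dr":[0.002,-0.008,0]}
    - {"translation":[-0.006,-0.217,0.1],"dr":[0.002,-0.008,0]}

```text
t: 10.05
position: [0.4851, 0.2398, 0.0819]
eef_rot: [3.131, 0.242, -0.025]
force: [-0.1, -0.5, -0.1]
width: 0.0919
```

```bash
python3 - <<'E'
from h import *
go(.4935,.241,.005);a=snapshot('scene')
crop(0,a,110,240,120,100,6,'pics/f1.png')
E
```

```text
shift [0.0097 0.0001 0.0767] dr [-0.0002  0.016  -0.    ] | pos [0.4851 0.2398 0.0819] yaw 0.1542 F [-0.1 -0.5 -0.1] M [-0.06  0.02  0.02] w 0.0919 t 10.05
```

View pics/f1.png

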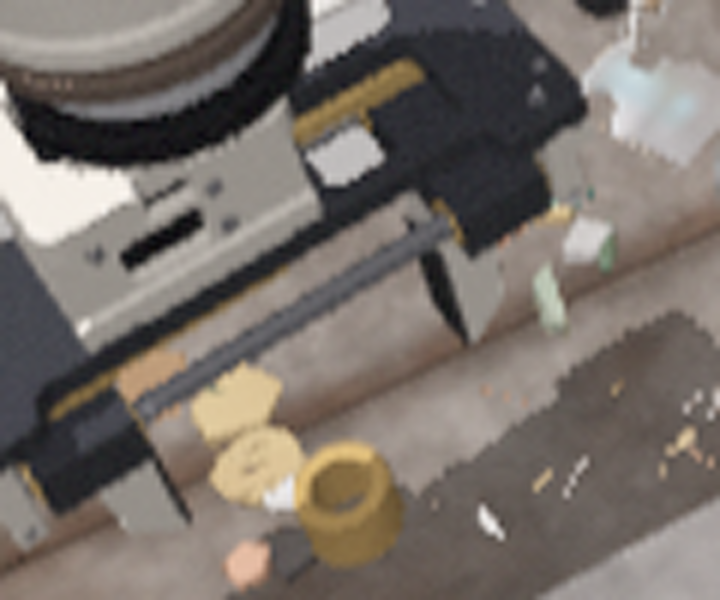

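The fingers straddle the spacer (ring centre (350,478) in the crop). Descending.

move_arm:
  motion:
    - {"translation":[0.006,0,0.03],"dr":[0,0,0]}
    - {"translation":[0.006,0,0.05],"dr":[0,0,0]}
    - {"translation":[0.006,0,0.07],"dr":[0,0,0]}
    - {"translation":[0.006,0,0.075],"dr":[0,0,0]}
    - {"translation":[0.006,0,0.075],"dr":[0,0,0]}

```text
t: 10.6
position: [0.4958, 0.2405, 0.0122]
eef_rot: [-3.132, -0.234, 0.01]
force: [0.8, -0.3, 0.7]
width: 0.092
```

```bash
python3 - <<'E'
from h import *
go(.4935,.241,.005)
E
```

```text
shift [-0.0021 -0.0009  0.0072] dr [-0.0014  0.0062 -0.    ] | pos [0.4958 0.2405 0.0122] yaw 0.1494 F [ 0.8 -0.3  0.7] M [-0.01  0.03 -0.04] w 0.092 t 10.6
```

move_arm:
  motion:
    - {"translation":[-0.002,-0.0005,0.004],"dr":[-0.001,0.003,0]}
    - {"translation":[-0.002,-0.0005,0.006],"dr":[-0.001,0.003,0]}
    - {"translation":[-0.002,-0.0005,0.006],"dr":[-0.001,0.003,0]}
    - {"translation":[-0.002,-0.0005,0.006],"dr":[-0.001,0.003,0]}

```text
t: 11.0
position: [0.4935, 0.2416, 0.0063]
eef_rot: [-3.132, -0.237, 0.004]
force: [-0.9, 1.3, -0.9]
width: 0.0917
```

```bash
python3 - <<'E'
from h import *
go(.4935,.241,.005)
E
```

```text
shift [-0.0001  0.0005  0.0013] dr [-0.0009  0.0024 -0.    ] | pos [0.4935 0.2416 0.0063] yaw 0.1508 F [-0.9  1.3 -0.9] M [ 0.   -0.02  0.01] w 0.0917 t 11.0
```

move_arm:
  motion:
    - {"translation":[0,0,0],"dr":[0,0,0]}
    - {"translation":[0,0,0],"dr":[0,0,0]}
    - {"translation":[0,0,0],"dr":[0,0,0]}
    - {"translation":[0,0,0],"dr":[0,0,0]}
    - {"translation":[0,0,0],"dr":[0,0,0]}
    - {"translation":[0,0,0],"dr":[0,0,0]}
    - {"translation":[0,0,0],"dr":[0,0,0]}
    - {"translation":[0,0,0],"dr":[0,0,0]}
  hand: 0

```text
t: 11.8
position: [0.4932, 0.2415, 0.0058]
eef_rot: [-3.132, -0.237, 0.005]
force: [-0.3, -0.5, 0.2]
width: 0.0324
```

```bash
python3 - <<'E'
from h import *
go(.4935,.241,.005)
E
```

```text
shift [0.0002 0.0005 0.0008] dr [-0.0009  0.0031 -0.    ] | pos [0.4932 0.2415 0.0058] yaw 0.1508 F [-0.3 -0.5  0.2] M [-0.03 -0.03 -0.03] w 0.0324 t 11.8
```

Gripped at 32 mm. The TCP is 5.8 mm above the spacer's underside. Lifting and moving over the post.

move_arm:
  motion:
    - {"translation":[0,0,-0.05],"dr":[0,0,0]}
    - {"translation":[0,0,-0.1],"dr":[0,0,0]}
    - {"translation":[0,0,-0.14],"dr":[0,0,0]}
    - {"translation":[0,0,-0.15],"dr":[0,0,0]}
    - {"translation":[0,0,-0.15],"dr":[0,0,0]}

```text
t: 12.3
position: [0.495, 0.2418, 0.1576]
eef_rot: [-3.132, -0.236, -0.001]
force: [0.5, -0.5, -1.4]
width: 0.0317
```

```bash
python3 - <<'E'
from h import *
go(.5285,.0267,.15)
E
```

```text
shift [0.0009 0.2177 0.0073] dr [-0.0011 -0.0008  0.    ] | pos [0.495  0.2418 0.1576] yaw 0.1504 F [ 0.5 -0.5 -1.4] M [ 0.03 -0.   -0.05] w 0.0317 t 12.3
```

move_arm:
  motion:
    - {"translation":[0.001,0.05,0],"dr":[0,0,0]}
    - {"translation":[0.001,0.1,0],"dr":[0,0,0]}
    - {"translation":[0.001,0.15,0],"dr":[0,0,0]}
    - {"translation":[0.001,0.2,0],"dr":[0,0,0]}
    - {"translation":[0.001,0.218,0],"dr":[0,0,0]}
    - {"translation":[0.001,0.218,0],"dr":[0,0,0]}
    - {"translation":[0.001,0.218,0],"dr":[0,0,0]}

```text
t: 13.0
position: [0.5261, 0.026, 0.1539]
eef_rot: [-3.131, -0.235, 0.01]
force: [0.0, 0.3, 0.3]
width: 0.032
```

```bash
python3 - <<'E'
from h import *
go(.5285,.0267,.125);a=snapshot('scene')
crop(0,a,210,180,80,75,9,'pics/f2.png')
E
```

```text
shift [ 0.0026 -0.0002  0.0289] dr [-0.0021  0.006  -0.    ] | pos [0.5261 0.026  0.1539] yaw 0.1499 F [0.  0.3 0.3] M [ 0.03 -0.05  0.02] w 0.032 t 13.0
```

View pics/f2.png

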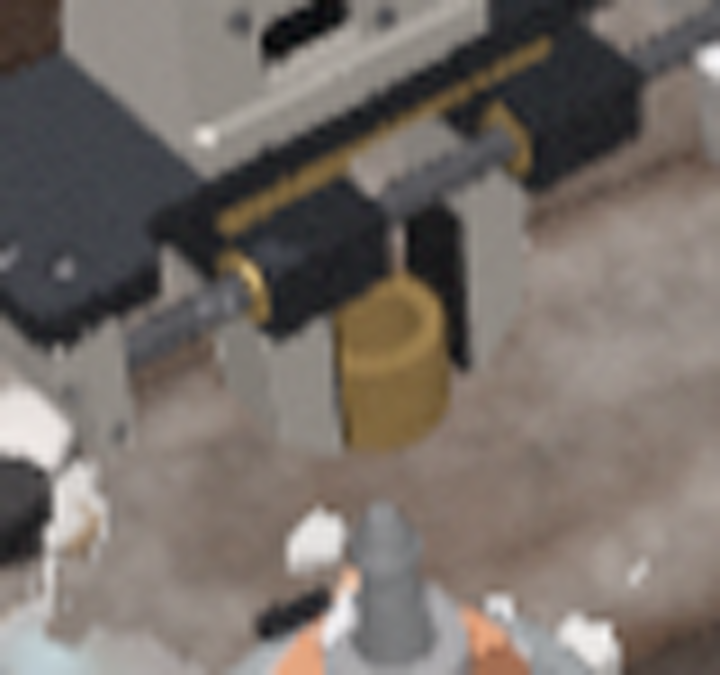

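```bash
python3 - <<'E'
from h import *
g=lambda p:((proj('scene',p)-[210,180]+.5)*9-.5)
im=cv2.imread('pics/f2.png')
def draw(c,r,z,col):
    pts=np.array([g([c[0]+r*np.cos(a),c[1]+r*np.sin(a),z]) for a in np.linspace(0,6.283,60)]).astype(int)
    cv2.polylines(im,[pts],True,col,1)
z=.1539-.0058
c=(.5261,.026)
draw(c,.016,z+.026,(0,255,0));draw(c,.016,z,(0,255,0));draw(c,.01,z+.026,(255,255,0))
p=(.5285,.0267);draw(p,.003,.11,(0,0,255));draw(p,.007,.102,(0,0,255));draw(p,.018,.066,(255,0,255))
cv2.imwrite('pics/f3.png',im)
E
```

```text
(no output)
```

View pics/f3.png

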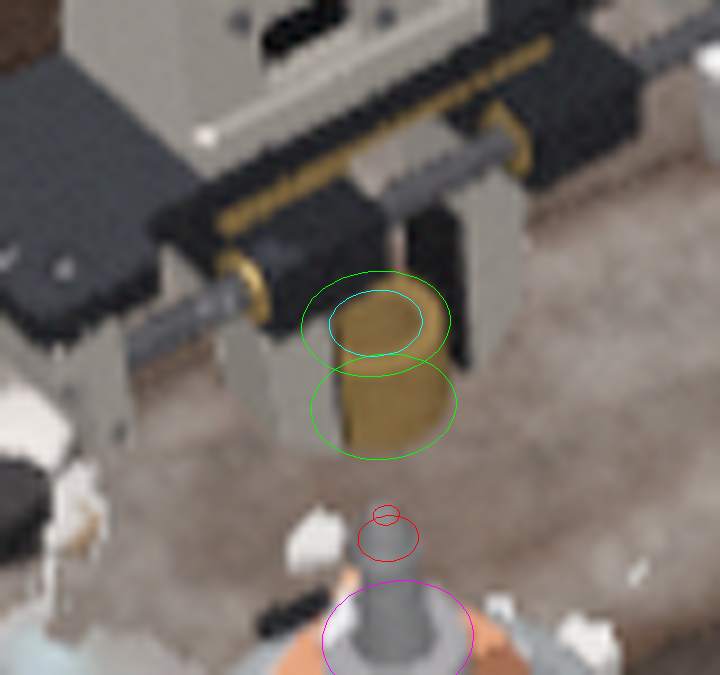

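The overlay agrees on spacer and post with the same small bias (about 5 px right and down), so a relative offset of zero is good. Centring and lowering.

move_arm:
  motion:
    - {"translation":[0.002,0,0.01],"dr":[-0.002,0.004,0]}
    - {"translation":[0.002,0,0.03],"dr":[-0.002,0.004,0]}
    - {"translation":[0.002,0,0.036],"dr":[-0.002,0.004,0]}
    - {"translation":[0.002,0,0.036],"dr":[-0.002,0.004,0]}

```text
t: 13.45
position: [0.5279, 0.0276, 0.1181]
eef_rot: [3.132, 0.24, -0.003]
force: [0.2, -0.1, -0.8]
width: 0.0319
```

```bash
python3 - <<'E'
from h import *
go(.5285,.0267,.1)
E
```

```text
shift [0.0005 0.0009 0.0181] dr [0.0002 0.002  0.    ] | pos [0.5279 0.0276 0.1181] yaw 0.1531 F [ 0.2 -0.1 -0.8] M [-0.04 -0.05  0.01] w 0.0319 t 13.45
```

move_arm:
  motion:
    - {"translation":[0.0005,0.0005,0.006],"dr":[0,0.001,0]}
    - {"translation":[0.0005,0.0005,0.012],"dr":[0,0.001,0]}
    - {"translation":[0.0005,0.0005,0.018],"dr":[0,0.001,0]}
    - {"translation":[0.0005,0.0005,0.018],"dr":[0,0.001,0]}
    - {"translation":[0.0005,0.0005,0.018],"dr":[0,0.001,0]}

```text
t: 13.95
position: [0.5294, 0.026, 0.1013]
eef_rot: [3.132, 0.237, 0.002]
force: [-1.1, 0.3, -1.3]
width: 0.0318
```

```bash
python3 - <<'E'
from h import *
go(.5285,.0267,.08)
E
```

```text
shift [-0.0008 -0.0008  0.0213] dr [ 0.0009 -0.0009 -0.    ] | pos [0.5294 0.026  0.1013] yaw 0.1509 F [-1.1  0.3 -1.3] M [ 0.1   0.32 -0.02] w 0.0318 t 13.95
```

move_arm:
  motion:
    - {"translation":[-0.001,-0.0005,0.004],"dr":[0,0,0]}
    - {"translation":[-0.001,-0.0005,0.008],"dr":[0,0,0]}
    - {"translation":[-0.001,-0.0005,0.012],"dr":[0,0,0]}
    - {"translation":[-0.001,-0.0005,0.012],"dr":[0,0,0]}

```text
t: 14.35
position: [0.5286, 0.0261, 0.089]
eef_rot: [3.132, 0.236, 0.002]
force: [-0.2, -0.3, -1.0]
width: 0.0318
```

```bash
python3 - <<'E'
from h import *
go(.5285,.0267,.08)
E
```

```text
shift [ 0.     -0.0006  0.009 ] dr [ 0.0011 -0.0011 -0.    ] | pos [0.5286 0.0261 0.089 ] yaw 0.1507 F [-0.2 -0.3 -1. ] M [0.   0.02 0.05] w 0.0318 t 14.35
```

Free. Continuing; contact is expected at TCP ≈ 0.072.

move_arm:
  motion:
    - {"translation":[0,-0.0003,0.004],"dr":[0,0,0]}
    - {"translation":[0,-0.0003,0.008],"dr":[0,0,0]}
    - {"translation":[0,-0.0003,0.012],"dr":[0,0,0]}
    - {"translation":[0,-0.0003,0.014],"dr":[0,0,0]}
    - {"translation":[0,-0.0003,0.014],"dr":[0,0,0]}

```text
t: 14.85
position: [0.5285, 0.0265, 0.0752]
eef_rot: [3.132, 0.237, 0.002]
force: [0.9, -0.2, 0.6]
width: 0.0319
```

```bash
python3 - <<'E'
from h import *
go(.5285,.0267,.072)
E
```

```text
shift [ 0.     -0.0002  0.0032] dr [ 0.001  -0.0011 -0.    ] | pos [0.5285 0.0265 0.0752] yaw 0.1509 F [ 0.9 -0.2  0.6] M [-0.    0.01  0.01] w 0.0319 t 14.85
```

move_arm:
  motion:
    - {"translation":[0,0,0.0015],"dr":[0,0,0]}
    - {"translation":[0,0,0.003],"dr":[0,0,0]}
    - {"translation":[0,0,0.004],"dr":[0,0,0]}
    - {"translation":[0,0,0.004],"dr":[0,0,0]}

```text
t: 15.25
position: [0.5289, 0.0266, 0.0717]
eef_rot: [3.131, 0.237, 0.003]
force: [-0.3, -0.2, 0.8]
width: 0.0319
```

```bash
python3 - <<'E'
from h import *
go(.5285,.0267,.072)
E
```

```text
shift [-0.0004 -0.0002 -0.0003] dr [ 0.0013 -0.0019 -0.    ] | pos [0.5289 0.0266 0.0717] yaw 0.1509 F [-0.3 -0.2  0.8] M [-0.04  0.11  0.01] w 0.0319 t 15.25
```

Essentially touching. Releasing and rising.

move_arm:
  motion:
    - {"translation":[0,0,0],"dr":[0,0,0]}
    - {"translation":[0,0,0],"dr":[0,0,0]}
    - {"translation":[0,0,0],"dr":[0,0,0]}
    - {"translation":[0,0,0],"dr":[0,0,0]}
    - {"translation":[0,0,0],"dr":[0,0,0]}
  hand: 1

```text
t: 15.75
position: [0.5288, 0.0265, 0.0716]
eef_rot: [3.132, 0.237, 0.003]
force: [-0.1, 0.3, -0.5]
width: 0.0668
```

move_arm:
  motion:
    - {"translation":[0,0,-0.03],"dr":[0,0,0]}
    - {"translation":[0,0,-0.07],"dr":[0,0,0]}
    - {"translation":[0,0,-0.1],"dr":[0,0,0]}
    - {"translation":[0,0,-0.12],"dr":[0,0,0]}
    - {"translation":[0,0,-0.12],"dr":[0,0,0]}

```text
t: 16.25
position: [0.5308, 0.027, 0.1947]
eef_rot: [3.131, 0.236, 0.012]
force: [-0.4, 0.4, 0.2]
width: 0.0913
```

```bash
python3 - <<'E'
from h import *
go(.4755,-.368,.1);a=snapshot('scene')
crop(0,a,215,205,90,85,8,'pics/g1.png')
E
```

```text
shift [-0.1147  0.382   0.0948] dr [ 0.0025 -0.0076 -0.    ] | pos [0.5308 0.027  0.1947] yaw 0.1508 F [-0.4  0.4  0.2] M [-0.01  0.01 -0.04] w 0.0913 t 16.25
```

View pics/g1.png

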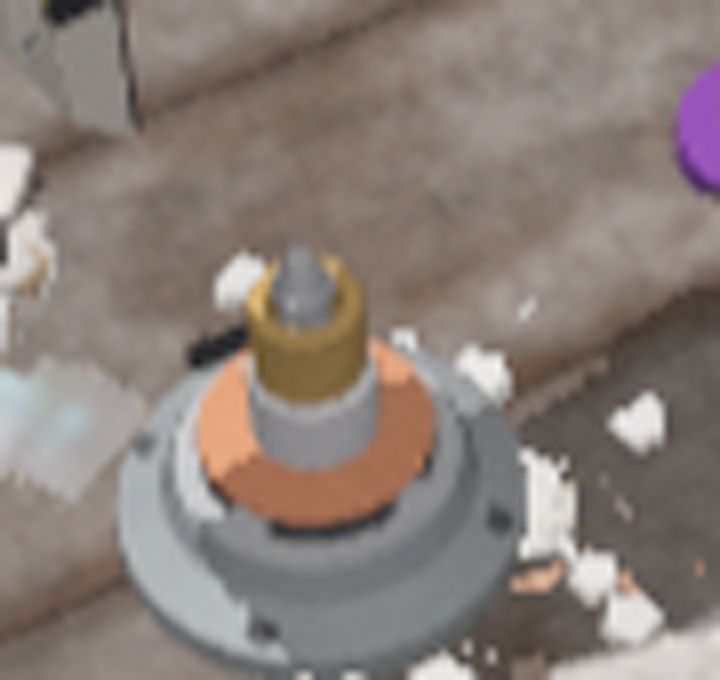

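The spacer (brass ring centred at (307,320) in the crop) stands square on the hub. Now the cap.

move_arm:
  motion:
    - {"translation":[-0.115,0.382,0],"dr":[0.002,-0.006,0]}
    - {"translation":[-0.115,0.382,0],"dr":[0.002,-0.006,0]}
    - {"translation":[-0.115,0.382,0],"dr":[0.002,-0.006,0]}
    - {"translation":[-0.115,0.382,0],"dr":[0.002,-0.006,0]}
    - {"translation":[-0.115,0.382,0],"dr":[0.002,-0.006,0]}
    - {"translation":[-0.115,0.382,0],"dr":[0.002,-0.006,0]}
    - {"translation":[-0.115,0.382,0.04],"dr":[0.002,-0.006,0]}
    - {"translation":[-0.115,0.382,0.08],"dr":[0.002,-0.006,0]}

```text
t: 17.1
position: [0.4751, -0.3539, 0.1356]
eef_rot: [3.129, 0.23, -0.003]
force: [1.7, -0.6, 0.1]
width: 0.0922
```

```bash
python3 - <<'E'
from h import *
go(.4755,-.368,.08)
E
```

```text
shift [-0.0016  0.0138  0.0556] dr [0.004 0.002 0.   ] | pos [ 0.4751 -0.3539  0.1356] yaw 0.1469 F [ 1.7 -0.6  0.1] M [-0.06 -0.04  0.01] w 0.0922 t 17.1
```

move_arm:
  motion:
    - {"translation":[-0.0015,0.014,0.03],"dr":[0.004,0.002,0]}
    - {"translation":[-0.0015,0.014,0.055],"dr":[0.004,0.002,0]}
    - {"translation":[-0.0015,0.014,0.055],"dr":[0.004,0.002,0]}
    - {"translation":[-0.0015,0.014,0.055],"dr":[0.004,0.002,0]}

```text
t: 17.5
position: [0.4751, -0.3612, 0.0791]
eef_rot: [-3.125, -0.238, 0.007]
force: [-0.9, 0.4, 0.1]
width: 0.0919
```

```bash
python3 - <<'E'
from h import *
go(.4755,-.368,.006)
a=snapshot('scene')
crop(0,a,340,160,100,90,7,'pics/g2.png')
E
```

```text
shift [-0.0004  0.0073  0.073 ] dr [-0.0074  0.0036 -0.    ] | pos [ 0.4751 -0.3612  0.0791] yaw 0.1519 F [-0.9  0.4  0.1] M [ 0.03 -0.01 -0.01] w 0.0919 t 17.5
```

View pics/g2.png

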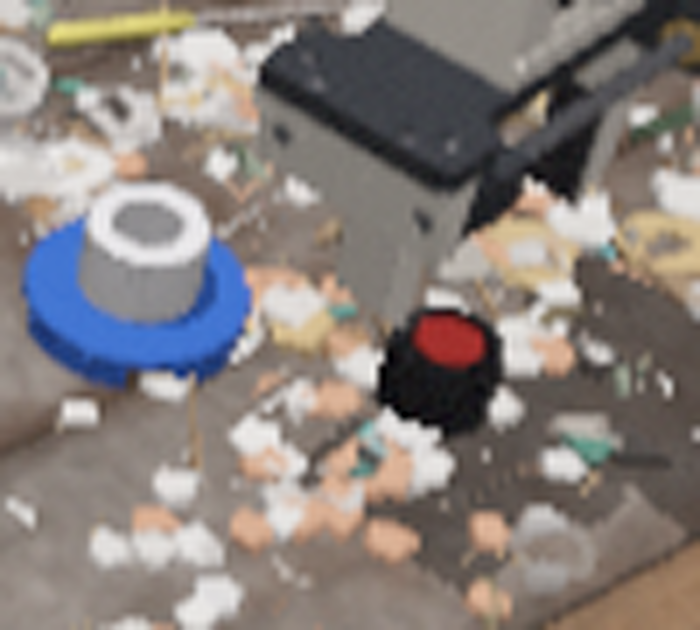

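The cap's red top is at (450,340) in the crop, and the fingers are clear of the blue lap. Descending.

move_arm:
  motion:
    - {"translation":[-0.0005,0.006,0.015],"dr":[-0.005,0.003,0]}
    - {"translation":[-0.0005,0.006,0.04],"dr":[-0.005,0.003,0]}
    - {"translation":[-0.0005,0.006,0.06],"dr":[-0.005,0.003,0]}
    - {"translation":[-0.0005,0.006,0.068],"dr":[-0.005,0.003,0]}
    - {"translation":[-0.0005,0.006,0.068],"dr":[-0.005,0.003,0]}

```text
t: 18.05
position: [0.4754, -0.3679, 0.0113]
eef_rot: [-3.132, -0.237, 0.0]
force: [0.5, 0.3, -1.0]
width: 0.0921
```

```bash
python3 - <<'E'
from h import *
go(.4755,-.368,.006)
E
```

```text
shift [0.0001 0.0001 0.0053] dr [-0.0006  0.0001 -0.    ] | pos [ 0.4754 -0.3679  0.0113] yaw 0.1513 F [ 0.5  0.3 -1. ] M [0.02 0.08 0.01] w 0.0921 t 18.05
```

move_arm:
  motion:
    - {"translation":[0,0,0.004],"dr":[0,0,0]}
    - {"translation":[0,0,0.005],"dr":[0,0,0]}
    - {"translation":[0,0,0.005],"dr":[0,0,0]}
  hand: 1

```text
t: 18.35
position: [0.4763, -0.3686, 0.0078]
eef_rot: [3.132, 0.237, 0.003]
force: [-0.5, 0.4, 0.7]
width: 0.0915
```

move_arm:
  motion:
    - {"translation":[0,0,0],"dr":[0,0,0]}
    - {"translation":[0,0,0],"dr":[0,0,0]}
    - {"translation":[0,0,0],"dr":[0,0,0]}
    - {"translation":[0,0,0],"dr":[0,0,0]}
    - {"translation":[0,0,0],"dr":[0,0,0]}
    - {"translation":[0,0,0],"dr":[0,0,0]}
    - {"translation":[0,0,0],"dr":[0,0,0]}
    - {"translation":[0,0,0],"dr":[0,0,0]}
  hand: 0

```text
t: 19.15
position: [0.4758, -0.3683, 0.0071]
eef_rot: [3.133, 0.237, 0.001]
force: [0.0, -0.0, 0.1]
width: 0.0395
```

```bash
python3 - <<'E'
from h import *
go(.4755,-.368,.17)
E
```

```text
shift [-1.000e-04 -3.000e-04 -1.629e-01] dr [ 0.0001 -0.0008 -0.    ] | pos [ 0.4758 -0.3683  0.0071] yaw 0.1508 F [ 0.  -0.   0.1] M [0.01 0.04 0.01] w 0.0395 t 19.15
```

The cap is held at 40 mm, with the TCP 7 mm above its mouth, so home is TCP z≈0.099. Lifting.

move_arm:
  motion:
    - {"translation":[0,0,-0.05],"dr":[0,0,0]}
    - {"translation":[0,0,-0.1],"dr":[0,0,0]}
    - {"translation":[0,0,-0.14],"dr":[0,0,0]}
    - {"translation":[0,0,-0.165],"dr":[0,0,0]}
    - {"translation":[0,0,-0.165],"dr":[0,0,0]}

```text
t: 19.65
position: [0.4782, -0.3698, 0.1766]
eef_rot: [3.127, 0.236, 0.01]
force: [1.0, 0.2, -0.9]
width: 0.0395
```

```bash
python3 - <<'E'
from h import *
go(.5285,.0267,.165)
E
```

```text
shift [ 0.1092 -0.3845  0.0099] dr [ 0.0061 -0.006  -0.    ] | pos [ 0.4782 -0.3698  0.1766] yaw 0.1508 F [ 1.   0.2 -0.9] M [ 0.02  0.07 -0.02] w 0.0395 t 19.65
```

move_arm:
  motion:
    - {"translation":[0.109,-0.384,0],"dr":[0.003,-0.003,0]}
    - {"translation":[0.109,-0.384,0],"dr":[0.003,-0.003,0]}
    - {"translation":[0.109,-0.384,0],"dr":[0.003,-0.003,0]}
    - {"translation":[0.109,-0.384,0],"dr":[0.003,-0.003,0]}
    - {"translation":[0.109,-0.384,0],"dr":[0.003,-0.003,0]}
    - {"translation":[0.109,-0.384,0],"dr":[0.003,-0.003,0]}
    - {"translation":[0.109,-0.384,0],"dr":[0.003,-0.003,0]}
    - {"translation":[0.109,-0.384,0],"dr":[0.003,-0.003,0]}

```text
t: 20.45
position: [0.5248, 0.0295, 0.171]
eef_rot: [-3.13, -0.236, 0.006]
force: [0.1, 0.1, -0.0]
width: 0.04
```

```bash
python3 - <<'E'
from h import *
go(.5285,.0267,.13)
E
```

```text
shift [0.0034 0.0034 0.0409] dr [-0.003   0.0039 -0.    ] | pos [0.5248 0.0295 0.171 ] yaw 0.1506 F [ 0.1  0.1 -0. ] M [-0.   -0.11 -0.01] w 0.04 t 20.45
```

move_arm:
  motion:
    - {"translation":[0.003,0.002,0.015],"dr":[-0.003,0.003,0]}
    - {"translation":[0.003,0.002,0.03],"dr":[-0.003,0.003,0]}
    - {"translation":[0.003,0.002,0.03],"dr":[-0.003,0.003,0]}
    - {"translation":[0.003,0.002,0.03],"dr":[-0.003,0.003,0]}

```text
t: 20.85
position: [0.5279, 0.0244, 0.1409]
eef_rot: [3.133, 0.233, -0.003]
force: [-0.4, -0.2, -0.5]
width: 0.0393
```

```bash
python3 - <<'E'
from h import *
go(.5285,.0267,.12);a=snapshot('scene');s=state()
crop(0,a,210,180,80,75,9,'pics/h1.png')
im=cv2.imread('pics/h1.png')
g=lambda p:((proj('scene',p)-[210,180]+.5)*9-.5)
def draw(c,r,z,col):
    pts=np.array([g([c[0]+r*np.cos(a),c[1]+r*np.sin(a),z]) for a in np.linspace(0,6.283,60)]).astype(int)
    cv2.polylines(im,[pts],True,col,1)
z=s['position'][2]-.0071;c=s['position'][:2];print(c)
draw(c,.02,z+.031,(0,255,0));draw(c,.02,z,(0,255,0))
p=(.5285,.0267);draw(p,.003,.11,(0,0,255));draw(p,.016,.092,(255,0,255));draw(p,.016,.066,(255,0,255))
cv2.imwrite('pics/h1.png',im)
E
```

```text
shift [ 0.001  -0.0022  0.0209] dr [0.0001 0.0021 0.    ] | pos [0.5279 0.0244 0.1409] yaw 0.1482 F [-0.4 -0.2 -0.5] M [0.   0.01 0.  ] w 0.0393 t 20.85
[0.52858089 0.02459916]
```

View pics/h1.png

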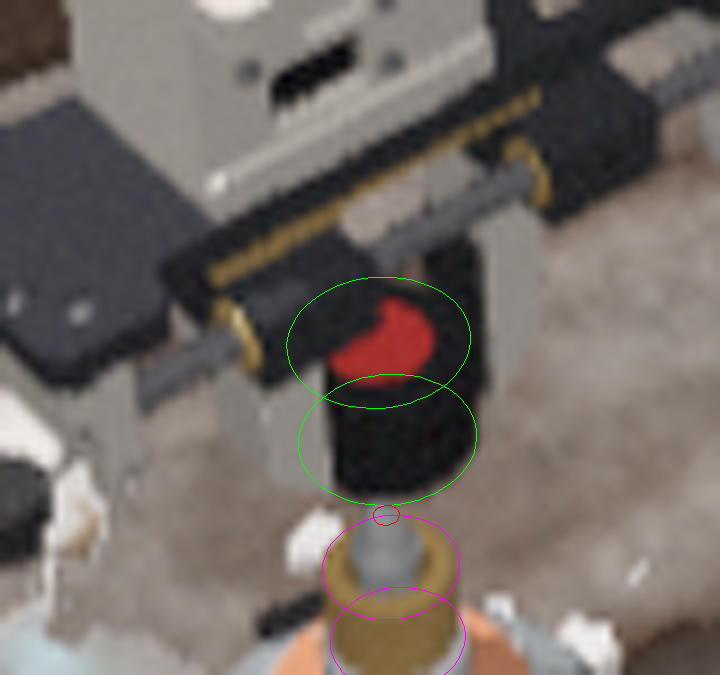

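The cap and post overlays agree (same bias of about 7 px). I'll correct 2 mm in y and lower onto the tip.

move_arm:
  motion:
    - {"translation":[0.0005,-0.002,0.005],"dr":[0,0.001,0]}
    - {"translation":[0.0005,-0.002,0.012],"dr":[0,0.001,0]}
    - {"translation":[0.0005,-0.002,0.022],"dr":[0,0.001,0]}
    - {"translation":[0.0005,-0.002,0.022],"dr":[0,0.001,0]}
    - {"translation":[0.0005,-0.002,0.022],"dr":[0,0.001,0]}

```text
t: 21.4
position: [0.5288, 0.0283, 0.1197]
eef_rot: [-3.132, -0.237, -0.001]
force: [0.8, -0.5, -0.5]
width: 0.0399
```

```bash
python3 - <<'E'
from h import *
go(.5285,.0267,.11)
E
```

```text
shift [-0.0005  0.0016  0.0097] dr [-0.0001 -0.0009  0.    ] | pos [0.5288 0.0283 0.1197] yaw 0.1509 F [ 0.8 -0.5 -0.5] M [ 0.05 -0.01 -0.05] w 0.0399 t 21.4
```

move_arm:
  motion:
    - {"translation":[-0.0004,0.0015,0.001],"dr":[0,0,0]}
    - {"translation":[-0.0004,0.0015,0.004],"dr":[0,0,0]}
    - {"translation":[-0.0004,0.0015,0.007],"dr":[0,0,0]}
    - {"translation":[-0.0004,0.0015,0.009],"dr":[0,0,0]}
    - {"translation":[-0.0004,0.0015,0.009],"dr":[0,0,0]}

```text
t: 21.9
position: [0.5287, 0.0268, 0.1107]
eef_rot: [-3.133, -0.237, -0.002]
force: [0.4, 0.3, -0.2]
width: 0.0395
```

```bash
python3 - <<'E'
from h import *
go(.5285,.0267,.11)
E
```

```text
shift [-0.0002  0.0001  0.0007] dr [ 0.0001 -0.0012 -0.    ] | pos [0.5287 0.0268 0.1107] yaw 0.1509 F [ 0.4  0.3 -0.2] M [ 0.05  0.08 -0.05] w 0.0395 t 21.9
```

move_arm:
  motion:
    - {"translation":[0,0,0.002],"dr":[0,0,0]}
    - {"translation":[0,0,0.004],"dr":[0,0,0]}
    - {"translation":[0,0,0.006],"dr":[0,0,0]}
    - {"translation":[0,0,0.006],"dr":[0,0,0]}

```text
t: 22.3
position: [0.5292, 0.027, 0.1055]
eef_rot: [3.132, 0.237, 0.003]
force: [-1.5, -0.8, 3.4]
width: 0.0395
```

```bash
python3 - <<'E'
from h import *
go(.5285,.0267,.099)
E
```

```text
shift [-0.0008  0.0002  0.0065] dr [ 0.0003 -0.0022 -0.    ] | pos [0.5292 0.027  0.1055] yaw 0.151 F [-1.5 -0.8  3.4] M [-0.02  0.32 -0.01] w 0.0395 t 22.3
```

move_arm:
  motion:
    - {"translation":[-0.0005,0,0.001],"dr":[0,0,0]}
    - {"translation":[-0.0005,0,0.002],"dr":[0,0,0]}
    - {"translation":[-0.0005,0,0.003],"dr":[0,0,0]}
    - {"translation":[-0.0005,0,0.003],"dr":[0,0,0]}

```text
t: 22.7
position: [0.5296, 0.0271, 0.1036]
eef_rot: [3.132, 0.237, 0.006]
force: [-2.6, -0.4, 10.7]
width: 0.0397
```

```bash
python3 - <<'E'
from h import *
go(.5285,.0267,.099)
E
```

```text
shift [-0.0011  0.0002  0.0046] dr [ 0.001  -0.0039 -0.    ] | pos [0.5296 0.0271 0.1036] yaw 0.1511 F [-2.6 -0.4 10.7] M [-0.03  0.58 -0.  ] w 0.0397 t 22.7
```

The balls give about 10 N, as stated. Continuing down.

move_arm:
  motion:
    - {"translation":[-0.0008,0,0.001],"dr":[0,0,0]}
    - {"translation":[-0.0008,0,0.002],"dr":[0,0,0]}
    - {"translation":[-0.0008,0,0.003],"dr":[0,0,0]}
    - {"translation":[-0.0008,0,0.003],"dr":[0,0,0]}

```text
t: 23.1
position: [0.5291, 0.027, 0.1004]
eef_rot: [3.132, 0.237, 0.007]
force: [-1.1, 0.5, 7.6]
width: 0.0394
```

```bash
python3 - <<'E'
from h import *
go(.5285,.0267,.099)
E
```

```text
shift [-0.0007  0.0002  0.0014] dr [ 0.0006 -0.0047 -0.    ] | pos [0.5291 0.027  0.1004] yaw 0.151 F [-1.1  0.5  7.6] M [ 0.07  0.11 -0.04] w 0.0394 t 23.1
```

move_arm:
  motion:
    - {"translation":[0,0,0.0008],"dr":[0,0.002,0]}
    - {"translation":[0,0,0.0015],"dr":[0,0.002,0]}
    - {"translation":[0,0,0.0022],"dr":[0,0.002,0]}
    - {"translation":[0,0,0.0022],"dr":[0,0.002,0]}

```text
t: 23.5
position: [0.5293, 0.027, 0.0989]
eef_rot: [3.132, 0.237, 0.011]
force: [-2.9, -0.7, 15.1]
width: 0.0396
```

```bash
python3 - <<'E'
from h import *
go(.5285,.0267,.099)
E
```

```text
shift [-0.0008  0.0002 -0.0001] dr [ 0.0011 -0.0068 -0.    ] | pos [0.5293 0.027  0.0989] yaw 0.1511 F [-2.9 -0.7 15.1] M [-0.04  0.69 -0.01] w 0.0396 t 23.5
```

The force rose from 7 to 15 N at the expected height (0.099). One more millimetre will confirm the firm stop.

move_arm:
  motion:
    - {"translation":[-0.0004,0,0.0005],"dr":[0,-0.004,0]}
    - {"translation":[-0.0004,0,0.001],"dr":[0,-0.004,0]}
    - {"translation":[-0.0004,0,0.001],"dr":[0,-0.004,0]}

```text
t: 23.8
position: [0.5293, 0.0271, 0.0988]
eef_rot: [3.131, 0.237, 0.006]
force: [-4.4, -0.2, 22.6]
width: 0.0394
```

```bash
python3 - <<'E'
from h import *
go(.5285,.0267,.099)
E
```

```text
shift [-0.0009  0.0002 -0.0002] dr [ 0.0017 -0.0036 -0.    ] | pos [0.5293 0.0271 0.0988] yaw 0.1511 F [-4.4 -0.2 22.6] M [-0.12  1.19  0.01] w 0.0394 t 23.8
```

Firm stop confirmed. I'll ease off, open and rise.

move_arm:
  motion:
    - {"translation":[0,0,-0.002],"dr":[0,0,0]}
    - {"translation":[0,0,-0.002],"dr":[0,0,0]}

```text
t: 24.0
position: [0.529, 0.027, 0.0989]
eef_rot: [-3.133, -0.237, -0.005]
force: [0.3, 1.2, 7.7]
width: 0.0395
```

move_arm:
  motion:
    - {"translation":[0,0,0],"dr":[0,0,0]}
    - {"translation":[0,0,0],"dr":[0,0,0]}
    - {"translation":[0,0,0],"dr":[0,0,0]}
    - {"translation":[0,0,0],"dr":[0,0,0]}
    - {"translation":[0,0,0],"dr":[0,0,0]}
    - {"translation":[0,0,0],"dr":[0,0,0]}
  hand: 1

```text
t: 24.6
position: [0.5272, 0.0265, 0.0977]
eef_rot: [3.133, 0.237, -0.001]
force: [-0.2, -0.6, 0.6]
width: 0.0827
```

move_arm:
  motion:
    - {"translation":[0,0,-0.03],"dr":[0,0,0]}
    - {"translation":[0,0,-0.07],"dr":[0,0,0]}
    - {"translation":[0,0,-0.12],"dr":[0,0,0]}
    - {"translation":[-0.05,0.05,-0.12],"dr":[0,0,0]}
    - {"translation":[-0.05,0.1,-0.12],"dr":[0,0,0]}
    - {"translation":[-0.05,0.15,-0.12],"dr":[0,0,0]}
    - {"translation":[-0.05,0.2,-0.12],"dr":[0,0,0]}
    - {"translation":[-0.05,0.2,-0.12],"dr":[0,0,0]}

```text
t: 25.4
position: [0.5073, -0.1858, 0.2178]
eef_rot: [3.131, 0.224, -0.001]
force: [-1.0, 0.2, -1.0]
width: 0.0916
```

```bash
python3 - <<'E'
from h import *
a=snapshot('scene');b=snapshot('top');g=lambda n,z,p=(.5285,.0267):proj(n,[*p,z]).round(1)
crop(0,a,210,190,100,90,7,'pics/z1.png')
cv2.imwrite('pics/z2.png',b)
# red-top check
for n,im in(('scene',a),('top',b)):
    hsv=cv2.cvtColor(im,cv2.COLOR_BGR2HSV)
    m=((hsv[...,1]>150)&((hsv[...,0]<6)|(hsv[...,0]>172))&(hsv[...,2]>100)).astype('u1')
    k,l,st,c=cv2.connectedComponentsWithStats(m)
    for i in range(1,k):
        if st[i,4]>25: print(n,c[i],st[i,4],'at z=.123',ray(n,*c[i],.123)[:2],'expect px',g(n,.123))
E
```

```text
scene [251.5 232. ] 94 at z=.123 [0.53049656 0.0269787 ] expect px [252.1 232.6]
top [254.06779661 212.47457627] 59 at z=.123 [0.52759906 0.02679122] expect px [254.1 212.1]
top [553.94736842 229.44736842] 38 at z=.123 [ 0.47210641 -0.77368383] expect px [254.1 212.1]
top [486.95774648 236.33802817] 71 at z=.123 [ 0.45574971 -0.59551357] expect px [254.1 212.1]
top [494.20731707 247.80487805] 82 at z=.123 [ 0.42501602 -0.61280185] expect px [254.1 212.1]
```

View pics/z1.png

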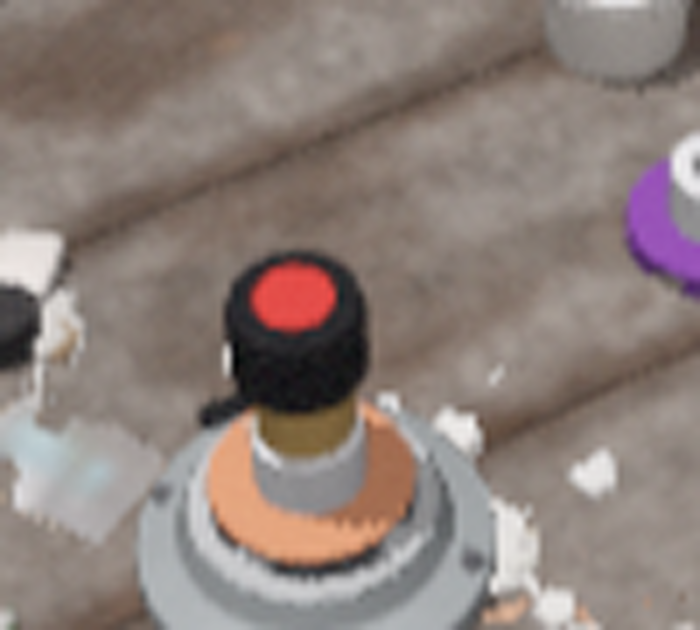

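View pics/z2.png

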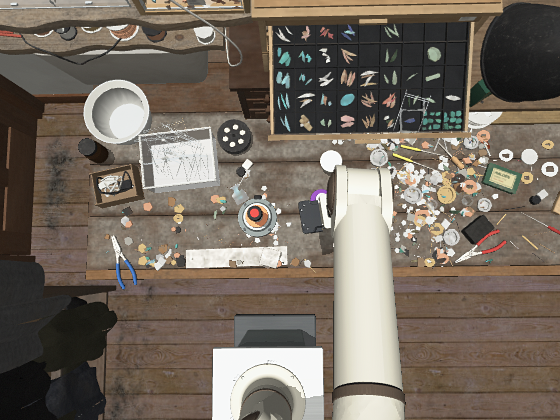

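The stack is upright on the post. The red top is within 1 px of the expected home position in both cameras: scene (251.5,232.0), top (254.1,212.5). The arm is clear, so I'll let it settle and hand in.

move_arm:
  motion:
    - {"translation":[0,0,0],"dr":[0,0,0]}
    - {"translation":[0,0,0],"dr":[0,0,0]}

```text
t: 25.7
position: [0.5081, -0.1763, 0.2179]
eef_rot: [-3.132, -0.242, 0.0]
force: [-0.8, 0.8, -0.1]
width: 0.0919
```

```bash
python3 -c "
from plant import *
print(sign_off())"
```

```text
the job is handed in; nothing more can be done
None
```

The lapping head is assembled and handed in at about 26 s: lap on the seat, spacer on the hub, cap fully home. No verdict was reported.

- **Lap:** I turned it about 0.1 rad in the air to line its notches up with the pins, which I could see in the pictures. It dropped straight over them, so I never turned it under pressure against the pins. It met a firm stop at the expected seated height with about 10 N.
- **Spacer:** It slid down freely and touched the hub at the expected height with less than 1 N. One light rub on the post on the way down needed a 1 mm correction.
- **Cap:** The balls resisted with about 10 N, then 7 N. It then hit a firm stop at the expected height, with a highest reading of about 23 N.

**Last checks:** Both cameras showed the stack upright, with the red cap top within 1 px of where it should be. The two cameras disagreed with each other by about 3 mm in x throughout, so I settled the post's position by touch. The block, tub and loupe were never approached and look unmoved, but I did not measure them again.

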